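# Roll-test a batch of flanged rollers

### The arm

A 6-joint arm with a two-finger parallel gripper is mounted at the origin on a cart in front of the work surface, level with it; the furniture and walls round the work are solid. World frame = base frame: x ahead of the robot, y to its left, z up, the work surface at z = 0. Lengths are in m, angles in rad, forces in N, time in s.
With the tool pointing down it reaches from about 0.25 to 0.8 m from the base axis. Payload 8.5 kg.
Tool frame: the origin (TCP) lies on the centre line of the jaws, within the pads' length; the fingertips stand 14 mm ahead of it and the grasp point (between the pads) lies 5 mm behind it; x points along the fingers, y is the direction in which the jaws open and shut, and the axes are right-handed (so a half turn about x gives the same grasp; the last joint's range is limited). The gripper opens to 85 mm and grips with 20 to 120 N. Pads are 22 mm wide; open, the fingers measure 114 mm over their backs; the gripper's body (76 mm by 85 mm) begins 54 mm behind the grasp point. The pads swing forward as they close: fully open they stand 13 mm farther back than shut.
Start: joints at [-1.172, 0.238, -0.013, 1.319, 0, 1.571], TCP at [0.204, -0.484, 0.245] pointing down, gripper open.
Joint ranges: [-2.66, 2.66], [-1.03, 1.9], [-1.14, 1.46], [-1.82, 2.27], [-1.45, 1.34], [-3.14, 3.14]. Speed limits (rad/s): [2.22, 2.22, 2.79, 3.14, 3.14, 3.14].

### API

Orientations are given as a 3x3 rotation matrix whose columns are the frame's x, y, z axes.
In Python, from rig import arm gives the robot as it stands.
- The arm moves only by the tool arm_command, never from a script. Its argument "plan" is a list of rows, each a list of 3 entries, a list of its own where there are three numbers: the closure in counts, from 0 (fully open) to 255 (shut), then the shift along the world's x, y, z in units of 50 mm (1.0 is 50 mm), then the turn, a rotation vector about the world's x, y, z in degrees. In form: [[hand, [x, y, z], [wx, wy, wz]], ...]. A call has 1 to 20 rows; each row is the pose to reach, as a shift and turn from the pose commanded when the call began; what a row does not reach only later rows make up. A row lasts 1/10 s, in which the tool goes at most 50 mm and 8.59 degrees, less where a joint would pass 70% of its speed; a pose out of reach is approached as far as the arm can. A call with a gripper value outside its range is refused whole. The fingers move at their own pace and stop on an object; "squeeze" is the grip in N (left out, the last holds). Time passes only in rows, so rows that repeat a pose let the fingers close. It gives the time, the measured TCP pose, the force and the opening at its end, in the units of the state.
- arm.get_state(): the state, without advancing time (a new reading comes with each control period).
- arm.camera(name): name is "scene" or "top"; returns a dict with "pixels" (384x512x3 uint8, red, green, blue), "camera_matrix" (3x3 intrinsics, pixels), "k1" (the pictures are not rectified: a ray, as slopes to the right and down, at radius r is drawn at 1 + k1 r^2 times it, then the intrinsics apply), "extrinsics" (4x4, takes a point from camera to world coordinates). Camera axes: x right, y up, looking along -z (the intrinsics and any distortion apply to the point x, -y, -z); pixel columns grow to the right and rows downward; lengths in m; the calibration is good to about 2 mm. A picture is of the moment at which its call begins. There is no depth.
- arm.hand_in(): hands the job in, once; it reports no verdict.
Trained networks look in a picture, given as the dict that the camera call returned (one of the last four; its "shot" number tells which), for a name from the list of things; names that differ only in an ending like _2 or _b are one class to them, and where a whole thing is asked for, a point or a joint stands for the part that bears it (a point fixed in the world has none). Each returns a list of dicts, best first, with "p" (0 to 1); they miss things now and then, are a little off and sometimes report something else, mostly with a low value. They report only what shows in the picture. A call takes as long as a camera call. They do not tell look-alikes from the thing itself.
- arm.find_in(label, picture): "bbox" ([centre column, centre row, width, height] in pixels, round what is visible of it).
- arm.landmark_of(label, picture): "xy" ([column, row] in pixels: a listed point, or the origin of a listed thing).
The state is a dict: "time": time; "q": joint angles; "joint_vel": joint speeds; "tau": joint torques, N m; "tool_pos": TCP position; "orientation": TCP orientation; "ft_force": force on the tool from outside, world axes, zero at the start; "moment": the same for the moment, N m; "gripper_width": finger opening in m.
Only numpy, scipy, OpenCV 4.12 (cv2) and the standard library are available. Lean on these libraries where they do the work, as an engineer would, in place of code of your own. Each camera call takes 0.05 s, during which the arm holds its last target.

### The job

Roll-test every roller: take the two or three flanged rollers from the shallow tray and set them astride the sloping rail on its upper half, held back by the closed gate. When all are loaded, squeeze the sprung trigger against its fixed grip and keep it squeezed until all the rollers have run down to the lower half of the rail, then let it spring back. Finally seat each roller in a notch of its own in the wooden rack, and leave the pliers, tape measure and screwdriver where they are.

Things in the scene. Friction and masses are not known exactly. Their poses are not given: they have to be found in the camera images.
- roller_1: steel flanged roller, about 200 g, 64 mm long: barrel 28 mm diameter x 46 mm, a flange 40 mm diameter x 4 mm at each end of it, then a flat-ended stub 20 mm diameter standing out 5 mm. Origin at its centre, own x along its axis (level); y, z turn as it rolls. Rolls easily; grip it across the stub ends (64 mm). Two or three rollers are present; an absent one reads None from the start
- roller_2: as roller_1
- roller_3: as roller_1
- track: fixed gravity track; origin: centre of the base's underside (base 70 mm wide), z up. A rail 40 mm wide runs along own y, its top 60 mm up at y = 0 and falling towards -y by 0.16 rad (0.161 mm per mm). A roller sits astride it, axis along own x, barrel on top, flanges outside (3 mm play each side), centre 14 mm above the rail. Grip and trigger stand on its -x side
- gate_foot (a point): top of the rail where the gate stands (track x 0, y 0, z 60 mm). Waiting rollers rest with centres at about track y = +15, 54, 94 mm; the upper end stop is at y = +145 mm
- low_stop (a point): top of the rail at its bottom end stop (track x 0, y -138 mm); stops stand 26 mm above the rail. Rollers that have run down rest with centres at about track y = -126, -86, -47 mm
- gate (a joint): gate, a steel plate 30 mm wide and 6 mm thick that stands 16 mm above the rail and is drawn down into it by the trigger; value = metres drawn down (0 closed, 0.08 m per rad of trigger; a roller passes freely from 0.0165)
- squeeze (a point): point to squeeze at, 90 mm above the bench, fingers closing along the track's own x: midway between the outer faces of grip and trigger when fully squeezed. Black fixed grip (24 in x, 30 in y, top 115 mm above the bench): from 5.5 mm on the -x side of this point to 18.5 mm on its +x side. Outer face of the trigger here: 35.5 mm to -x released, 18.5 mm fully squeezed
- trigger (a joint): sprung steel trigger blade (22 mm wide, 8 mm thick, top 115 mm up) on the grip's -x side, hinged at its foot 24 mm above the bench; 0 released, 0.28 rad fully squeezed (top moves to the track's +x); gate clear from 0.21 rad. Takes about 2.5 N at the squeeze point to start, 7 N fully squeezed; springs back when let go
- rack: fixed wooden rack; origin: centre of its underside, z up; base 60 x 226 x 8 mm. A bar 40 mm wide along own y with four notches open in x at y = -72, -24, 24, 72 mm: gaps 24 mm wide between ridges 24 mm wide, tops 42 mm up. A seated roller's axis is along own x, centre at x = 0 and 49 mm up, barrel on two ridge edges, flanges outside the bar (3 mm play each side)
- tray: fixed shallow steel tray 170 (own x) x 260 (own y) mm, floor 4 mm thick, walls 4 mm thick reaching 10 mm above the bench. Origin: centre of its underside. The rollers start in it
- pliers: pliers lying on the bench, not part of the job; origin at the centre of its underside
- tape_measure: tape measure lying on the bench, not part of the job; origin at the centre of its underside
- screwdriver: screwdriver lying on the bench, not part of the job; origin at the centre of its underside
Not all that is in view belongs to the job. What is shaped like the roller_1 but green is not meant.

How it is judged:
By the outcome, as a careful person would: the job done as asked, in the order asked, and still so for the second after the job is handed in, with the robot touching nothing.
Of roller_1, roller_2, roller_3 only 2 to 3 are there at a start; the rules pass over those that are not, and their reading is None.
At some moment in a run one of roller_1, roller_2, roller_3 may be knocked a few centimetres aside while the robot is not near it.
Once in a run the grip may slacken for a moment while it holds something.
It also fails if it takes over 210 s, if anything falls off the work surface, if the arm or the gripper's body presses on something with over 40 N, if the wrist force passes 120 N, or if a joint passes its speed limit or range.

## Working session

There is one attempt and no reset: what is moved stays moved. The work goes in short steps, Python scripts to look and compute and a tool call to move; the robot and the scene stay as the last step left them, time stands still between calls to the robot, and variables do not carry over. Pictures are saved under pics/ and viewed, and the job is handed in when it is done.

Besides the shell and the picture viewer there is one more tool, called after "Request:" as name(argument=value, ...), one argument or row to a line, values as JSON. arm_command: Moves the arm, as the interface text tells. Its arguments: {"type":"object","properties":{"plan":{"type":"array","items":{"type":"array"}},"squeeze":{"type":"number"}},"required":["plan"]}

```bash
mkdir -p pics; ls; cat > h.py <<'E'
from rig import arm
import numpy as np, cv2
def save(pic,name,crop=None,scale=1):
    im=pic["pixels"][:,:,::-1]
    if crop: c0,r0,c1,r1=crop; im=im[r0:r1,c0:c1]
    if scale!=1: im=cv2.resize(im,None,fx=scale,fy=scale,interpolation=cv2.INTER_CUBIC)
    cv2.imwrite("pics/"+name,im)
def ray(pic,uv):
    K=np.array(pic["camera_matrix"]);k1=pic["k1"];E=np.array(pic["extrinsics"])
    d=np.array([k1,0,0,0],float)
    p=cv2.undistortPoints(np.array([[uv]],float),K,d)[0,0]
    v=E[:3,:3]@np.array([p[0],-p[1],-1]); return E[:3,3],v/np.linalg.norm(v)
def at_z(pic,uv,z):
    o,v=ray(pic,uv); return o+v*(z-o[2])/v[2]
def proj(pic,P):
    K=np.array(pic["camera_matrix"]);k1=pic["k1"];E=np.array(pic["extrinsics"])
    c=E[:3,:3].T@(np.array(P,float)-E[:3,3]); s=np.array([c[0]/-c[2],-c[1]/-c[2]])
    s=s*(1+k1*(s@s)); return (K@np.array([s[0],s[1],1]))[:2]
def tri(p1,u1,p2,u2):
    o1,v1=ray(p1,u1);o2,v2=ray(p2,u2)
    A=np.stack([v1,-v2],1);t=np.linalg.lstsq(A,o2-o1,rcond=None)[0]
    a=o1+v1*t[0];b=o2+v2*t[1];return (a+b)/2,np.linalg.norm(a-b)
E
python3 - <<'E'
from h import *
s=arm.camera("scene");t=arm.camera("top")
save(s,"s0.png",scale=1.5);save(t,"t0.png",scale=1.5)
for n in ["roller_1","track","gate_foot","low_stop","gate","squeeze","trigger","rack","tray","pliers","tape_measure","screwdriver"]:
  for nm,p in(("s",s),("t",t)):
    try:print(n,nm,[(np.round(d["xy"]).tolist(),round(d["p"],2),np.round(at_z(p,d["xy"],.0),3)[:2].tolist()) for d in arm.landmark_of(n,p)])
    except Exception as e:print(n,e)
E
```

```text
pics
roller_1 s [([134.0, 297.0], 0.75, [0.419, 0.763]), ([263.0, 246.0], 0.68, [0.391, 0.299]), ([268.0, 224.0], 0.66, [0.481, 0.214]), ([239.0, 238.0], 0.58, [0.47, 0.35]), ([271.0, 173.0], 0.5, [0.776, -0.016])]
roller_1 t [([229.0, 229.0], 0.66, [0.361, 0.297]), ([246.0, 211.0], 0.64, [0.448, 0.226]), ([218.0, 209.0], 0.51, [0.448, 0.355]), ([299.0, 153.0], 0.47, [0.738, 0.004]), ([129.0, 212.0], 0.39, [0.405, 0.754])]
track s [([284.0, 191.0], 0.9, [0.621, 0.026])]
track t [([225.0, 218.0], 0.71, [0.409, 0.318]), ([299.0, 175.0], 0.63, [0.631, -0.0])]
gate_foot s [([287.0, 176.0], 0.81, [0.712, -0.061])]
gate_foot t [([302.0, 174.0], 0.77, [0.639, -0.016])]
low_stop s [([311.0, 172.0], 0.65, [0.676, -0.176])]
low_stop t [([331.0, 175.0], 0.86, [0.641, -0.147])]
gate it knows: gate_foot, low_stop, pliers, rack, roller, screwdriver, squeeze, tape_measure, track, tray
gate it knows: gate_foot, low_stop, pliers, rack, roller, screwdriver, squeeze, tape_measure, track, tray
squeeze s [([307.0, 183.0], 0.61, [0.617, -0.1])]
squeeze t [([301.0, 172.0], 0.16, [0.646, -0.009])]
trigger i
[... 224 characters left out ...]
, 195.0], 0.8, [0.407, -0.253]), ([241.0, 237.0], 0.3, [0.474, 0.34])]
rack t [([356.0, 227.0], 0.93, [0.411, -0.269])]
tray s [([259.0, 245.0], 0.84, [0.403, 0.307]), ([268.0, 243.0], 0.26, [0.391, 0.277])]
tray t [([230.0, 219.0], 0.8, [0.406, 0.297])]
pliers s [([226.0, 210.0], 0.59, [0.646, 0.306]), ([268.0, 225.0], 0.58, [0.473, 0.219]), ([346.0, 168.0], 0.46, [0.614, -0.349]), ([312.0, 173.0], 0.24, [0.666, -0.176])]
pliers t [([371.0, 186.0], 0.57, [0.607, -0.338])]
tape_measure s [([227.0, 210.0], 0.48, [0.64, 0.305])]
tape_measure t [([233.0, 167.0], 0.69, [0.648, 0.304])]
screwdriver s [([322.0, 214.0], 0.45, [0.407, -0.003])]
screwdriver t [([297.0, 226.0], 0.47, [0.397, -0.003])]
```

View pics/s0.png

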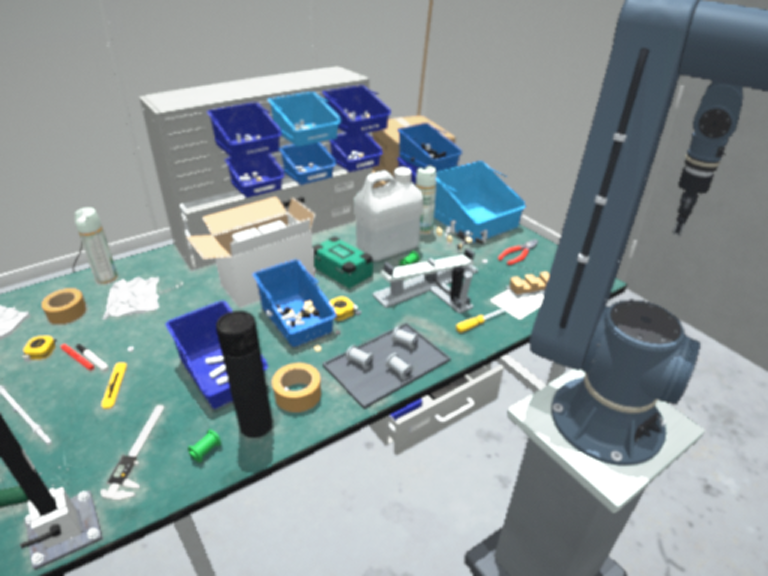

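View pics/t0.png

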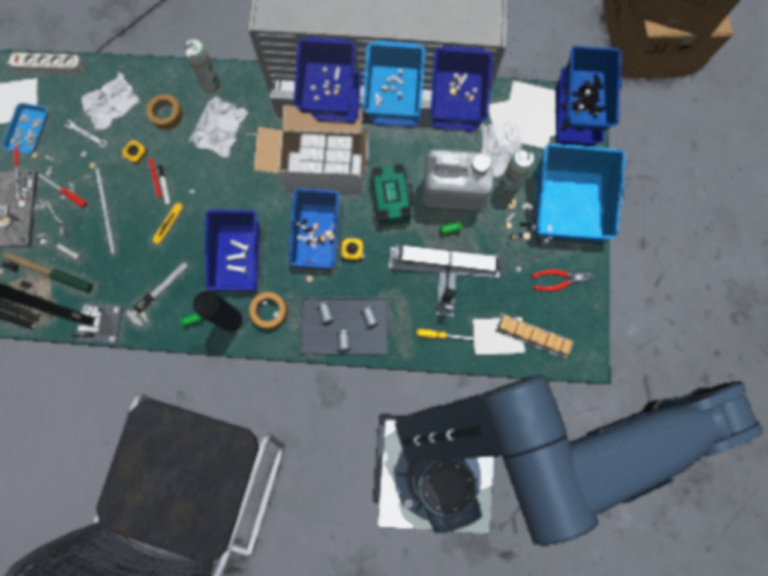

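```bash
python3 - <<'E'
from h import *
s=arm.camera("scene");t=arm.camera("top")
np.savez("cal.npz",s=s["pixels"],t=t["pixels"])
save(t,"t1.png",(250,150,390,245),5.5)
save(t,"t2.png",(190,190,270,245),8)
save(s,"s1.png",(245,155,375,225),6)
save(s,"s2.png",(210,210,305,275),8)
for p in(s,t):
  print(np.array(p["extrinsics"]).round(3).tolist(),np.array(p["camera_matrix"]).round(1).tolist(),p["k1"])
E
```

```text
[[-0.56, 0.485, -0.671, -0.346], [-0.828, -0.315, 0.463, 0.837], [0.013, 0.816, 0.579, 0.879], [0.0, 0.0, 0.0, 1.0]] [[349.7, 0.0, 257.4], [0.0, 349.7, 192.9], [0.0, 0.0, 1.0]] -0.08921513380097047
[[0.073, 0.975, -0.208, 0.16], [-0.997, 0.073, -0.011, 0.185], [0.005, 0.208, 0.978, 1.892], [0.0, 0.0, 0.0, 1.0]] [[424.4, 0.0, 252.9], [0.0, 424.4, 186.5], [0.0, 0.0, 1.0]] -0.0826871864298259
```

View pics/t1.png

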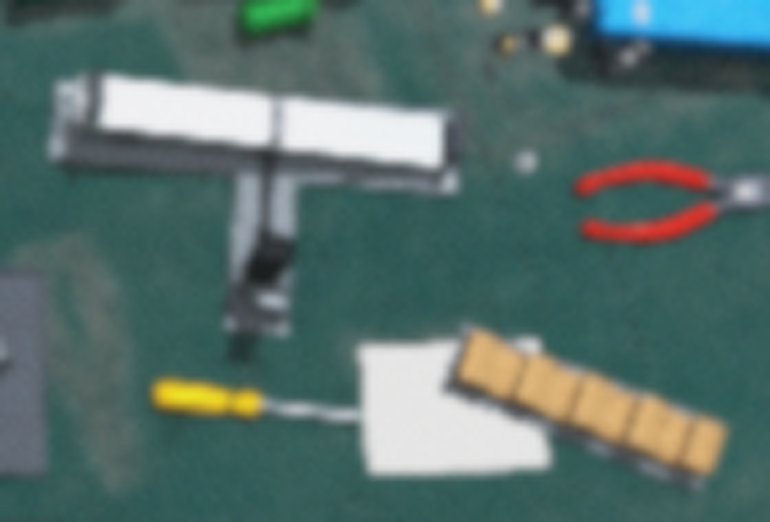

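View pics/s1.png

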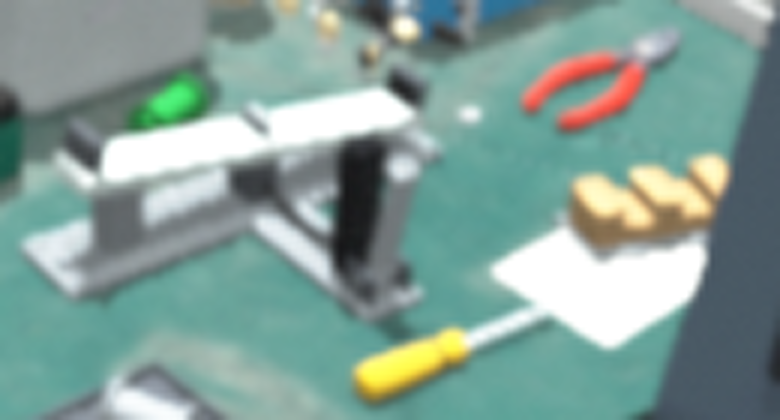

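View pics/t2.png

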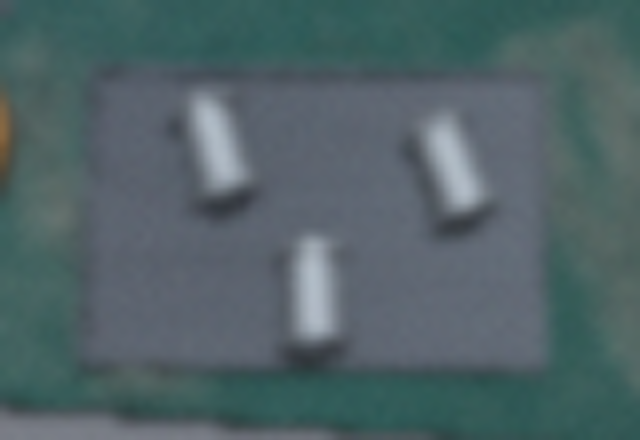

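View pics/s2.png

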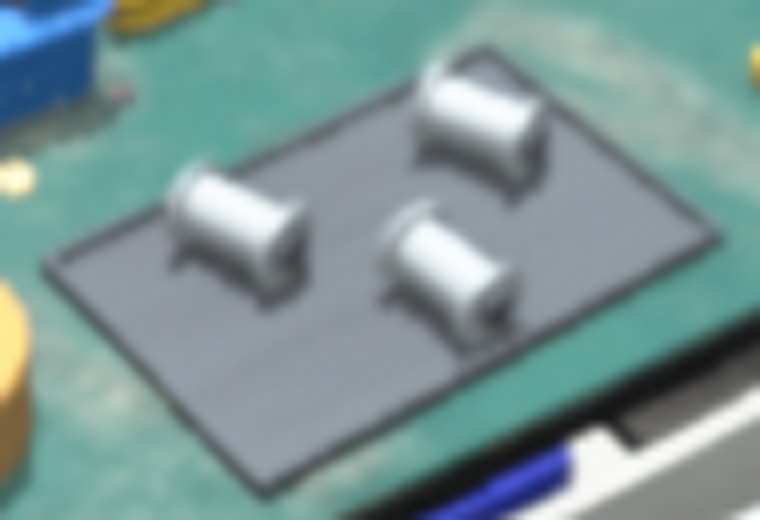

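```bash
cat > fit.py <<'E'
from h import *
from scipy.optimize import least_squares
from scipy.ndimage import map_coordinates, gaussian_filter
def pose(p,P):
    c,s=np.cos(p[2]),np.sin(p[2]);P=np.asarray(P,float)
    return np.stack([p[0]+c*P[:,0]-s*P[:,1],p[1]+s*P[:,0]+c*P[:,1],P[:,2]],1)
def edges(pic,segs,p,n=20,R=3.0,sgn=None):
    """returns per sample: image point, normal, offset of strongest edge"""
    g=pic["pixels"].astype(float).mean(2); out=[]
    for i,(a,b) in enumerate(segs):
        ts=np.linspace(0.04,.96,n)[:,None]; P=pose(p,np.array(a)*(1-ts)+np.array(b)*ts)
        uv=np.array([proj(pic,q) for q in P]); d=uv[-1]-uv[0]; nn=np.array([-d[1],d[0]])/np.linalg.norm(d)
        o=np.arange(-R,R+.01,.1)
        S=map_coordinates(g,[uv[:,1:2]+nn[1]*o,uv[:,0:1]+nn[0]*o],order=3)
        S=gaussian_filter(S,[0,4]); G=np.gradient(S,axis=1)
        if sgn is not None and sgn[i]: G=G*sgn[i]
        else: G=abs(G)
        k=G.argmax(1); st=G.max(1)
        for j in range(n): out.append((i,ts[j,0],uv[j],nn,o[k[j]] if 0<k[j]<len(o)-1 else np.nan,st[j]))
    return out
def fit(views,p,its=4,R=3.0,verbose=True):
    """views: list of (pic,segs,sgn)"""
    p=np.array(p,float)
    for it in range(its):
        obs=[]
        for pic,segs,sgn in views:
            for i,t,uv,nn,o,st in edges(pic,segs,p,R=R,sgn=sgn):
                if np.isfinite(o) and st>.5: obs.append((pic,segs[i],t,uv+nn*o,nn,i))
        def res(q):
            r=[]
            for pic,(a,b),t,e,nn,i in obs:
                P=pose(q,[np.array(a)*(1-t)+np.array(b)*t])[0]; r.append((proj(pic,P)-e)@nn)
            return np.array(r)
        s=least_squares(res,p,loss="soft_l1",f_scale=.3,x_scale=[.01,.01,.05]); p=s.x
        R=max(1.2,R*.7)
    if verbose:
        r=res(p)
        for pic,segs,_ in views:
            print("view res px:",[ (i,round(float(np.median([r[k] for k,o in enumerate(obs) if o[0] is pic and o[5]==i] or [np.nan])),2),sum(1 for o in obs if o[0] is pic and o[5]==i)) for i in range(len(segs))])
    return p
z=lambda y:.06+.161*y
def seg(x0,y0,x1,y1): return ((x0,y0,z(y0)),(x1,y1,z(y1)))
railT=[seg(-.02,.01,-.02,.13),seg(.02,.01,.02,.13),seg(-.02,-.13,-.02,-.01),seg(.02,-.13,.02,-.01),seg(-.018,-.138,.018,-.138)]
h=.042
rackT=[((-.02,-.108,h),(-.02,.108,h)),((.02,-.108,h),(.02,.108,h)),((-.02,-.108,h),(.02,-.108,h)),((-.02,.108,h),(.02,.108,h))]
trayT=[((-.085,-.13,.01),(-.085,.13,.01)),((.085,-.13,.01),(.085,.13,.01)),((-.085,-.13,.01),(.085,-.13,.01)),((-.085,.13,.01),(.085,.13,.01))]
def draw(pic,segsp,name,crop,sc):
    im=pic["pixels"][:,:,::-1];c0,r0,c1,r1=crop;im=cv2.resize(im[r0:r1,c0:c1],None,fx=sc,fy=sc,interpolation=cv2.INTER_CUBIC)
    for segs,p in segsp:
        for a,b in segs:
            A,B=[((proj(pic,pose(p,[q])[0])-[c0,r0]+.5)*sc).astype(int) for q in(a,b)]
            cv2.line(im,tuple(int(v) for v in A),tuple(int(v) for v in B),(0,0,255),1)
    cv2.imwrite("pics/"+name,im)
E
python3 - <<'E'
from fit import *
s=arm.camera("scene");t=arm.camera("top")
for v in([(t,railT,None)],[(s,railT,None)],[(t,railT,None),(s,railT,None)]):
    pt=fit(v,[.615,-.015,0.0]);print("track",pt.round(4))
pr=fit([(t,rackT,None)],[.40,-.27,.3]);print("rack",pr.round(4))
py=fit([(t,trayT,None),(s,trayT,None)],[.405,.3,0.]);print("tray",py.round(4))
draw(t,[(railT,pt),(rackT,pr)],"t3.png",(250,150,390,245),5.5)
draw(s,[(railT,pt),(rackT,pr)],"s3.png",(245,155,375,225),6)
E
```

```text
view res px: [(0, 0.3, 20), (1, -0.29, 20), (2, 0.33, 20), (3, -0.37, 20), (4, -0.0, 20)]
track [ 6.323e-01 -3.000e-04 -3.800e-03]
view res px: [(0, 0.65, 20), (1, -0.56, 20), (2, 0.54, 20), (3, -0.66, 20), (4, 0.02, 20)]
track [ 0.6331 -0.0035 -0.0234]
view res px: [(0, 0.31, 20), (1, -0.29, 20), (2, 0.31, 20), (3, -0.39, 20), (4, 0.12, 20)]
view res px: [(0, 0.51, 20), (1, -0.69, 20), (2, 0.51, 20), (3, -0.69, 20), (4, -0.29, 20)]
track [ 0.6322 -0.0012 -0.0066]
view res px: [(0, -0.0, 14), (1, 0.24, 11), (2, -0.1, 12), (3, -0.0, 4)]
rack [ 0.3988 -0.2627  0.2036]
view res px: [(0, -0.5, 7), (1, 0.38, 18), (2, -0.2, 11), (3, 0.62, 1)]
view res px: [(0, -0.31, 20), (1, 0.2, 19), (2, 0.31, 20), (3, -0.24, 20)]
tray [0.4084 0.3038 0.0611]
```

View pics/t3.png

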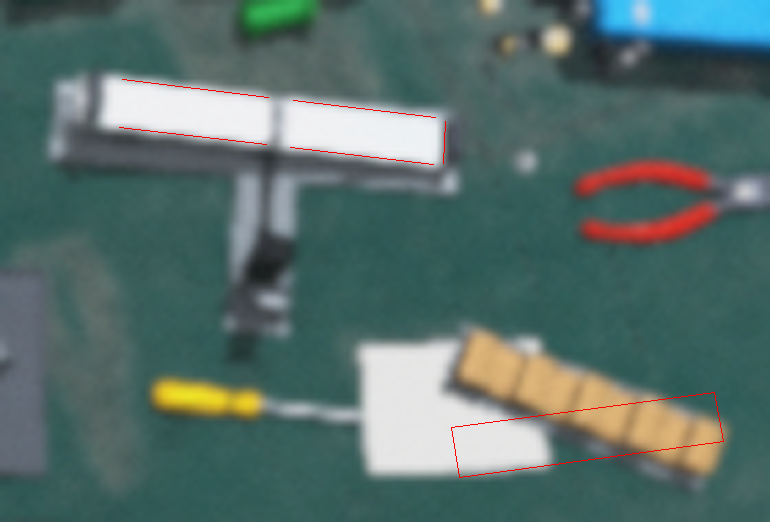

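View pics/s3.png

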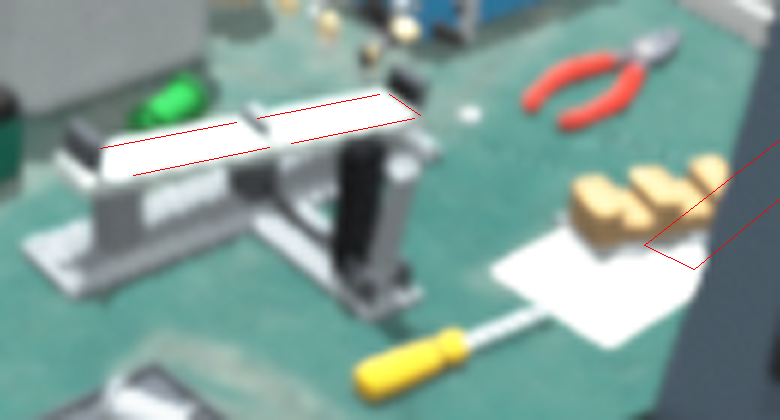

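```bash
python3 - <<'E'
from fit import *
s=arm.camera("scene");t=arm.camera("top")
for p0 in([.405,-.27,-.25],[.40,-.262,-.3]):
  pr=fit([(t,rackT,None)],p0);print("rack",pr.round(4))
draw(t,[(rackT,pr)],"t4.png",(325,200,390,245),10)
# rollers: bright mask in top
g=t["pixels"].astype(float).mean(2)
S=8;c0,r0,c1,r1=200,195,262,240
big=cv2.resize(g[r0:r1,c0:c1],None,fx=S,fy=S,interpolation=cv2.INTER_CUBIC)
m=(big>150).astype(np.uint8)
n,l,st,ce=cv2.connectedComponentsWithStats(m)
for i in range(1,n):
    if st[i,4]<300: continue
    ys,xs=np.nonzero(l==i); uv=np.stack([(xs+.5)/S-.5+c0,(ys+.5)/S-.5+r0],1)
    W=np.array([at_z(t,u,.034)[:2] for u in uv[::3]]);c=W.mean(0);w,V=np.linalg.eigh(np.cov((W-c).T))
    v=V[:,1]*np.sign(V[0,1]);print(st[i,4],uv.mean(0).round(1),"c",c.round(4),"ang",np.degrees(np.arctan2(v[1],v[0])).round(1),"len",4*np.sqrt(w*3/4).round(4))
L=arm.landmark_of("roller_1",t);M=arm.landmark_of("roller_1",s)
for a in L:
  for b in M:
    P,e=tri(t,a["xy"],s,b["xy"])
    if e<.012 and abs(P[2]-.024)<.03: print(np.round(a["xy"],1),np.round(b["xy"],1),P.round(4),e.round(4))
  print("top@24mm",at_z(t,a["xy"],.024).round(4))
for nm,v in(("squeeze",[t,s]),):
  for p in v:
    for a in arm.landmark_of(nm,p): print(nm,a["p"],np.round(a["xy"],1),at_z(p,a["xy"],.09).round(4))
E
```

```text
view res px: [(0, 0.32, 20), (1, -0.25, 17), (2, 0.01, 20), (3, -0.08, 20)]
rack [ 0.4222 -0.266  -0.2439]
view res px: [(0, 0.56, 3), (1, -0.08, 20), (2, 0.25, 11), (3, -0.25, 11)]
rack [ 0.3889 -0.2443 -0.3018]
2236 [216.6 207.4] c [0.4488 0.3583] ang 22.2 len [0.0152 0.0444]
2324 [246.2 210.1] c [0.4466 0.2265] ang 25.6 len [0.0156 0.0448]
2504 [228.8 225.8] c [0.3713 0.2975] ang 7.4 len [0.0152 0.048 ]
[230.3 227.3] [264.9 248.4] [ 0.3732  0.2967 -0.0015] 0.0119
top@24mm [0.3663 0.2909 0.024 ]
[129.6 210.6] [137.3 295.4] [0.409  0.7521 0.0131] 0.0044
top@24mm [0.4065 0.7468 0.024 ]
[299.9 150.5] [273.  173.3] [0.7424 0.0009 0.0198] 0.0022
top@24mm [0.7419 0.0021 0.024 ]
top@24mm [0.4548 0.348  0.024 ]
top@24mm [0.4447 0.2239 0.024 ]
squeeze 0.82 [300.8 196.1] [ 0.5163 -0.0055  0.09  ]
squeeze 0.97 [308.5 183.7] [ 0.5099 -0.0063  0.09  ]
```

View pics/t4.png

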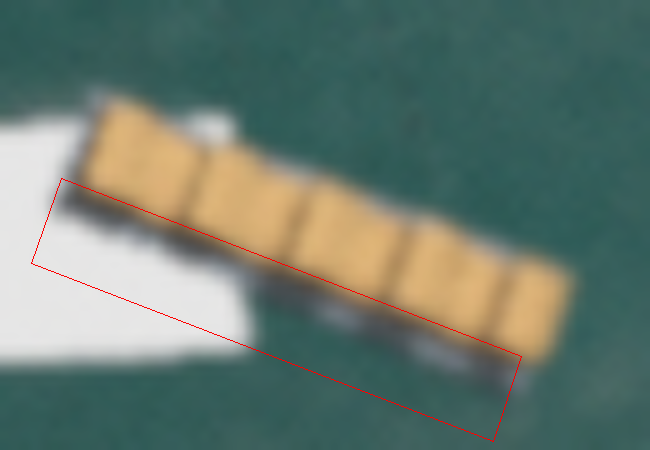

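```bash
cat > rol.py <<'E'
from fit import *
def rpts(p,zc):
    a=np.linspace(0,2*np.pi,24,endpoint=False);Q=[]
    for x,r in((-.032,.01),(-.027,.01),(-.027,.02),(-.023,.02),(-.023,.014),(.023,.014),(.023,.02),(.027,.02),(.027,.01),(.032,.01)):
        Q.append(np.stack([np.full(24,x),r*np.cos(a),zc+r*np.sin(a)],1))
    return [pose(p,q) for q in Q]
def rmask(pic,p,zc,crop,sc):
    c0,r0,c1,r1=crop;m=np.zeros(((r1-r0)*sc,(c1-c0)*sc),np.uint8)
    R=rpts(p,zc)
    for i in range(len(R)-1):
        uv=np.array([(proj(pic,q)-[c0,r0]+.5)*sc for q in np.vstack(R[i:i+2])]).astype(np.float32)
        cv2.fillConvexPoly(m,cv2.convexHull(uv).astype(np.int32),1)
    return m
def rdraw(pic,ps,zc,name,crop,sc):
    c0,r0,c1,r1=crop;im=cv2.resize(pic["pixels"][r0:r1,c0:c1,::-1],None,fx=sc,fy=sc,interpolation=cv2.INTER_CUBIC)
    for p in ps:
        m=rmask(pic,p[:3],p[3] if len(p)>3 else zc,crop,sc);cs,_=cv2.findContours(m,0,1);cv2.drawContours(im,cs,-1,(0,0,255),1)
    cv2.imwrite("pics/"+name,im)
E
python3 - <<'E'
from rol import *
s=arm.camera("scene");t=arm.camera("top")
ps=[(.451,.354,.385),(.446,.225,.447),(.369,.2945,.13)]
rdraw(t,ps,.024,"t5.png",(195,190,265,245),10)
rdraw(s,ps,.024,"s5.png",(210,210,290,265),9)
E
```

```text
(no output)
```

View pics/t5.png

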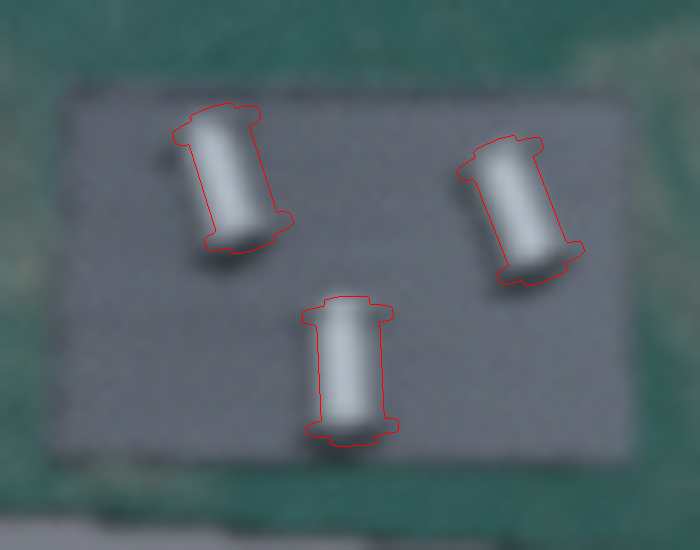

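View pics/s5.png

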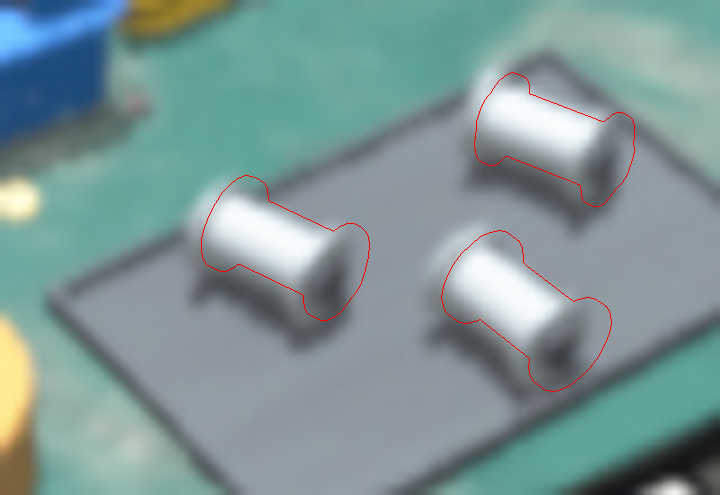

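```bash
cat > st.py <<'E'
from h import *
def show():
    s=arm.get_state();R=np.array(s["orientation"])
    print("t",round(s["time"],2),"pos",np.round(s["tool_pos"],4),"x",R[:,0].round(3),"yaw(y)",np.degrees(np.arctan2(R[1,1],R[0,1])).round(2),"F",np.round(s["ft_force"],1),"M",np.round(s["moment"],2),"w",round(s["gripper_width"],4),"q",np.round(s["q"],2))
    return s
def go(x,y,zz,yaw):
    s=show();p=np.array(s["tool_pos"]);R=np.array(s["orientation"]);a=np.degrees(np.arctan2(R[1,1],R[0,1]))
    d=(yaw-a+90)%180-90
    print("shift",((np.array([x,y,zz])-p)/.05).round(3),"dz deg",round(d,1))
if __name__=="__main__":
    import sys
    if len(sys.argv)>1: go(*map(float,sys.argv[1:5]))
    else: show()
E
python3 st.py .372 .298 .12 7.4
```

```text
t 1.7 pos [ 0.2039 -0.4838  0.2453] x [-0.  0. -1.] yaw(y) -67.15 F [ 0.4  0.1 -0.3] M [ 0.   -0.03  0.01] w 0.0854 q [-1.17  0.24 -0.01  1.32  0.    1.57]
shift [ 3.363 15.635 -2.506] dz deg 74.6
```

Request:
arm_command(
  plan=[
    [0,[1,1,0],[0,0,4]],
    [0,[2,2,0],[0,0,8]],
    [0,[3,3,0],[0,0,16]],
    [0,[3.4,4,0],[0,0,24]],
    [0,[3.4,5,0],[0,0,32]],
    [0,[3.4,6,0],[0,0,40]],
    [0,[3.4,7,0],[0,0,48]],
    [0,[3.4,8,0],[0,0,56]],
    [0,[3.4,9,0],[0,0,60]],
    [0,[3.4,10,0],[0,0,64]],
    [0,[3.4,11,0],[0,0,68]],
    [0,[3.4,12,0],[0,0,72]],
    [0,[3.36,13,-0.5],[0,0,74.6]],
    [0,[3.36,14,-1],[0,0,74.6]],
    [0,[3.36,15,-1.5],[0,0,74.6]],
    [0,[3.36,15.63,-2.2],[0,0,74.6]],
    [0,[3.36,15.63,-2.5],[0,0,74.6]],
    [0,[3.36,15.63,-2.5],[0,0,74.6]],
  ],
)

```text
time: 3.5
tool_pos: [0.3708, 0.3, 0.1179]
orientation: [[-0.002, 0.991, 0.132], [-0.001, 0.132, -0.991], [-1.0, -0.002, 0.0]]
ft_force: [-0.5, -0.8, 1.4]
gripper_width: 0.0853
```

```bash
python3 st.py .372 .298 .019 7.4; python3 - <<'E'
from fit import *
from rol import *
s=arm.camera("scene");t=arm.camera("top")
pr=fit([(t,rackT,None)],[.4222,-.266,-.2439],R=2);print("rack top",pr.round(4))
pr2=fit([(t,rackT,None),(s,rackT,None)],[.4222,-.266,-.2439],R=2);print("rack both",pr2.round(4))
draw(s,[(rackT,pr)],"s6.png",(310,150,410,225),8)
draw(t,[(rackT,pr)],"t6.png",(325,195,395,245),10)
save(s,"s7.png",(200,190,310,275),7)
E
```

```text
t 3.5 pos [0.3708 0.3    0.1179] x [-0.002 -0.001 -1.   ] yaw(y) 7.58 F [-0.5 -0.8  1.4] M [-0.03  0.05 -0.03] w 0.0853 q [ 0.68  0.24 -0.36  0.98  0.    2.12]
shift [ 0.024 -0.041 -1.978] dz deg -0.2
view res px: [(0, 0.21, 20), (1, -0.29, 20), (2, 0.1, 20), (3, -0.2, 20)]
rack top [ 0.4254 -0.2666 -0.295 ]
view res px: [(0, 0.24, 20), (1, -0.26, 20), (2, -0.09, 20), (3, -0.3, 20)]
view res px: [(0, 0.11, 20), (1, -0.47, 19), (2, 0.01, 20), (3, 0.61, 20)]
rack both [ 0.4258 -0.2659 -0.2975]
```

View pics/s6.png

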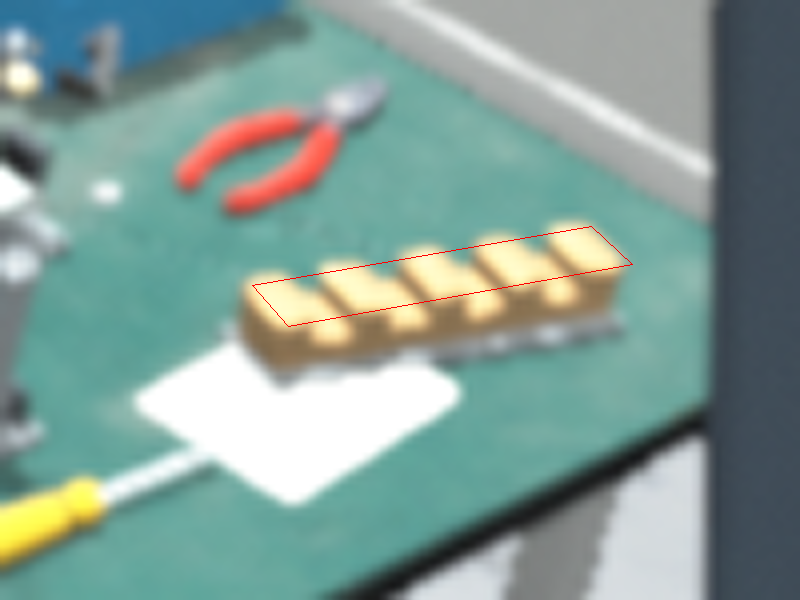

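View pics/t6.png

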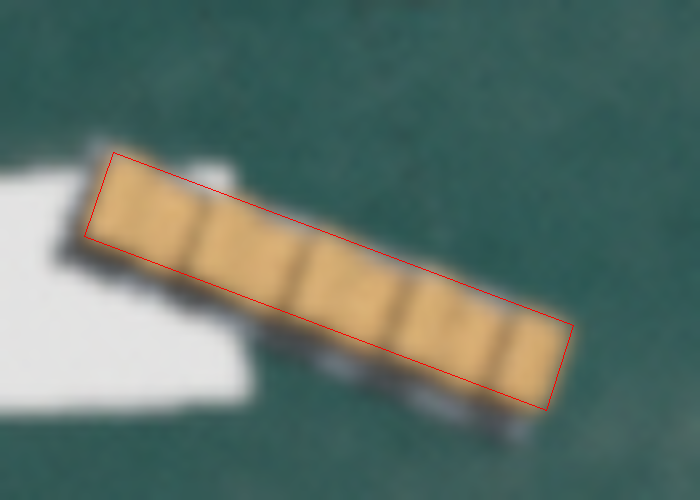

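View pics/s7.png

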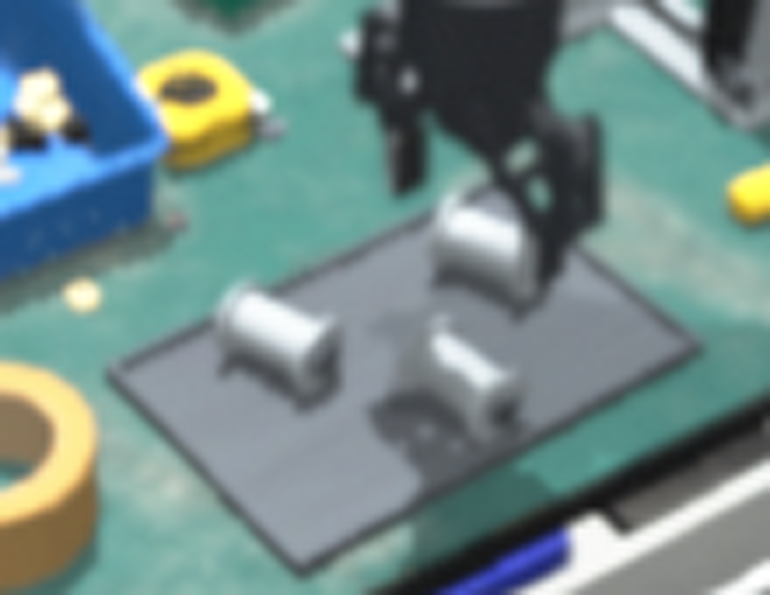

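Request:
arm_command(
  plan=[
    [0,[0.02,-0.04,-0.6],[0,0,0]],
    [0,[0.02,-0.04,-1.2],[0,0,0]],
    [0,[0.02,-0.04,-1.6],[0,0,0]],
    [0,[0.02,-0.04,-1.9],[0,0,0]],
    [0,[0.02,-0.04,-1.94],[0,0,0]],
    [0,[0.02,-0.04,-1.94],[0,0,0]],
    [20,[0.02,-0.04,-1.94],[0,0,0]],
    [40,[0.02,-0.04,-1.94],[0,0,0]],
    [60,[0.02,-0.04,-1.94],[0,0,0]],
    [80,[0.02,-0.04,-1.94],[0,0,0]],
    [100,[0.02,-0.04,-1.94],[0,0,0]],
    [100,[0.02,-0.04,-1.94],[0,0,0]],
    [100,[0.02,-0.04,-1.94],[0,0,0]],
  ],
  squeeze=40,
)

```text
time: 4.9
tool_pos: [0.3733, 0.296, 0.0242]
orientation: [[0.001, 0.992, 0.13], [0.001, 0.13, -0.992], [-1.0, 0.001, -0.001]]
ft_force: [-0.4, -1.8, 7.9]
gripper_width: 0.0629
```

```bash
python3 st.py; python3 - <<'E'
from h import *
save(arm.camera("scene"),"s8.png",(200,190,310,275),7)
E
```

```text
t 4.9 pos [0.3733 0.296  0.0242] x [ 0.001  0.001 -1.   ] yaw(y) 7.45 F [-0.4 -1.8  7.9] M [-0.26  0.16 -0.08] w 0.0629 q [ 0.67  0.34 -0.5   0.73 -0.    2.11]
```

View pics/s8.png

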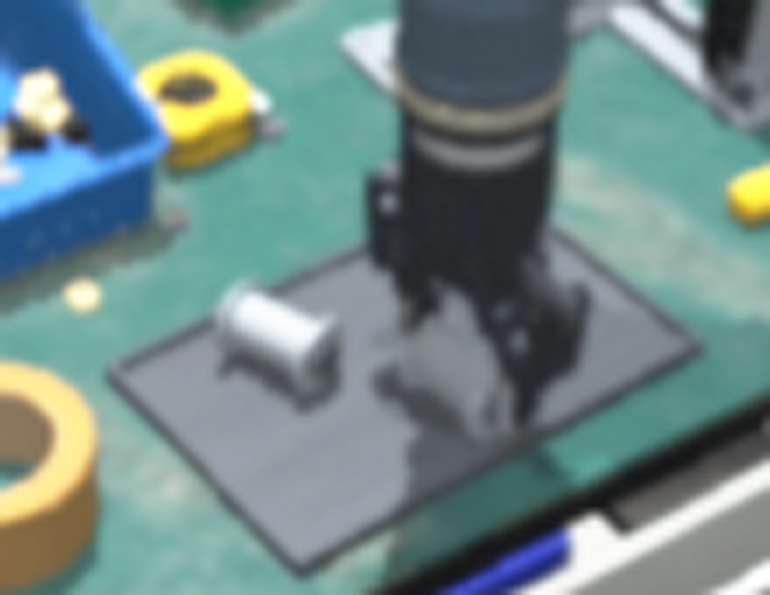

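```bash
python3 st.py .632 .019 .15 -0.4
```

```text
t 4.95 pos [0.3733 0.2961 0.0242] x [ 0.001  0.001 -1.   ] yaw(y) 7.45 F [-0.8 -1.7  8.3] M [-0.19  0.19 -0.04] w 0.0633 q [ 0.67  0.34 -0.5   0.73 -0.    2.11]
shift [ 5.174 -5.541  2.516] dz deg -7.9
```

Request:
arm_command(
  plan=[
    [110,[0,0,0.3],[0,0,0]],
    [110,[0,0,1],[0,0,0]],
    [110,[0,0,2],[0,0,0]],
    [110,[0,0,3],[0,0,0]],
  ],
)

```text
time: 5.35
tool_pos: [0.3722, 0.2952, 0.1748]
orientation: [[-0.001, 0.992, 0.13], [-0.001, 0.13, -0.992], [-1.0, -0.001, 0.001]]
ft_force: [1.1, 0.4, -2.8]
gripper_width: 0.0629
```

Request:
arm_command(
  plan=[
    [110,[0.7,-0.7,0],[0,0,-2]],
    [110,[1.4,-1.4,0],[0,0,-4]],
    [110,[2.1,-2.1,0],[0,0,-6]],
    [110,[2.8,-2.8,0],[0,0,-7.9]],
    [110,[3.5,-3.5,0],[0,0,-7.9]],
    [110,[4.2,-4.2,0],[0,0,-7.9]],
    [110,[4.8,-4.9,0],[0,0,-7.9]],
    [110,[5.19,-5.53,-0.2],[0,0,-7.9]],
    [110,[5.19,-5.53,-0.5],[0,0,-7.9]],
    [110,[5.19,-5.53,-0.5],[0,0,-7.9]],
    [110,[5.19,-5.53,-0.5],[0,0,-7.9]],
    [110,[5.19,-5.53,-0.5],[0,0,-7.9]],
  ],
)

```text
time: 6.55
tool_pos: [0.6322, 0.02, 0.1492]
orientation: [[0.001, 1.0, -0.007], [0.0, -0.007, -1.0], [-1.0, 0.001, -0.0]]
ft_force: [-0.2, 0.4, -2.6]
gripper_width: 0.0631
```

```bash
python3 st.py .632 .020 .0785 -0.4; python3 - <<'E'
from rol import *
s=arm.camera("scene");t=arm.camera("top")
st=arm.get_state();p=st["tool_pos"]
rdraw(s,[(p[0],p[1],-.007,p[2])],0,"s9.png",(240,130,340,200),8)
rdraw(t,[(p[0],p[1],-.007,p[2])],0,"t9.png",(260,140,345,200),8)
E
```

```text
t 6.55 pos [0.6322 0.02   0.1492] x [ 0.001  0.    -1.   ] yaw(y) -0.39 F [-0.2  0.4 -2.6] M [-0.   -0.06  0.01] w 0.0631 q [0.03 0.46 0.08 1.18 0.   1.61]
shift [-5.000e-03 -1.000e-03 -1.413e+00] dz deg -0.0
```

View pics/s9.png

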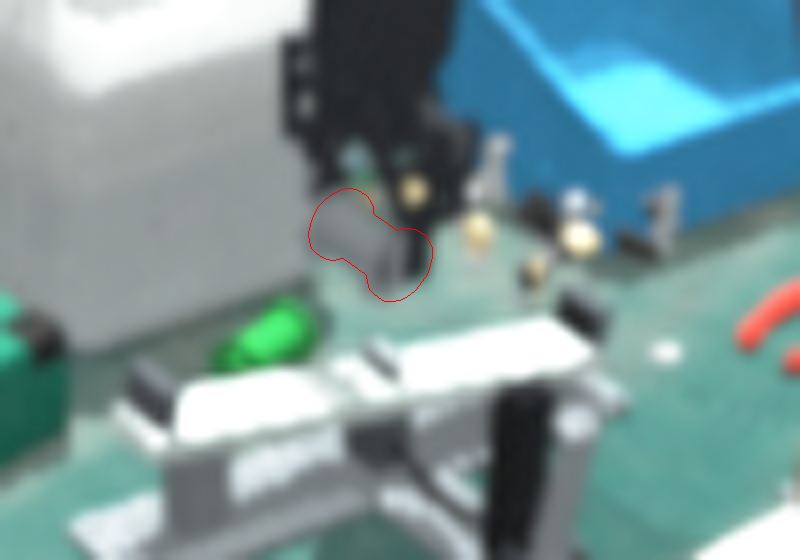

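View pics/t9.png

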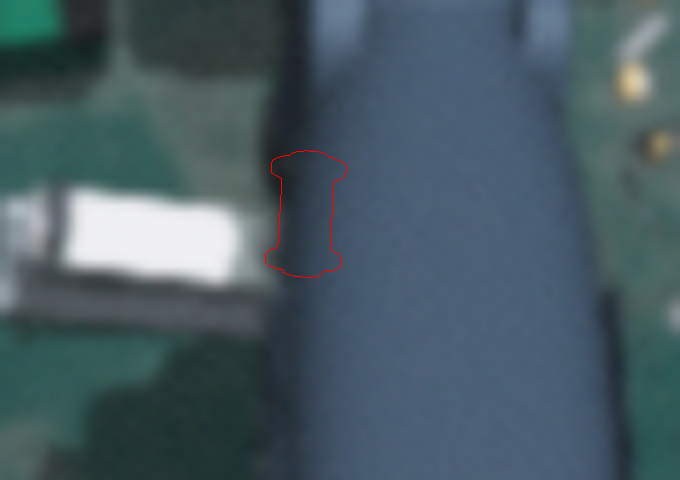

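Request:
arm_command(
  plan=[
    [110,[0,0,-0.5],[0,0,0]],
    [110,[0,0,-0.9],[0,0,0]],
    [110,[0,0,-1.15],[0,0,0]],
    [110,[0,0,-1.28],[0,0,0]],
    [110,[0,0,-1.34],[0,0,0]],
    [110,[0,0,-1.38],[0,0,0]],
    [110,[0,0,-1.38],[0,0,0]],
    [110,[0,0,-1.38],[0,0,0]],
  ],
)

```text
time: 7.45
tool_pos: [0.6327, 0.0192, 0.0799]
orientation: [[0.001, 1.0, -0.008], [0.0, -0.008, -1.0], [-1.0, 0.001, -0.0]]
ft_force: [0.6, -0.1, -2.6]
gripper_width: 0.0628
```

```bash
python3 st.py .632 .020 .0775 -0.4; python3 - <<'E'
from rol import *
s=arm.camera("scene")
save(s,"s10.png",(250,150,330,200),10)
E
```

```text
t 7.45 pos [0.6327 0.0192 0.0799] x [ 0.001  0.    -1.   ] yaw(y) -0.45 F [ 0.6 -0.1 -2.6] M [-0.02 -0.03  0.03] w 0.0628 q [ 0.03  0.51 -0.03  1.03 -0.    1.61]
shift [-0.014  0.016 -0.048] dz deg 0.1
```

View pics/s10.png

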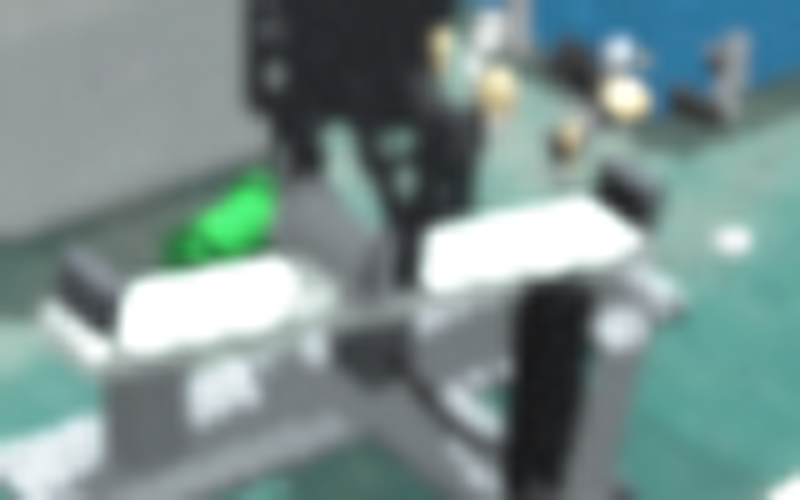

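Request:
arm_command(
  plan=[
    [110,[0,0,-0.03],[0,0,0]],
    [110,[0,0,-0.05],[0,0,0]],
    [110,[0,0,-0.05],[0,0,0]],
    [50,[0,0,-0.05],[0,0,0]],
    [30,[0,0,-0.05],[0,0,0]],
    [0,[0,0,-0.05],[0,0,0]],
    [0,[0,0,-0.05],[0,0,0]],
    [0,[0,0,-0.05],[0,0,0]],
    [0,[0,0,0.5],[0,0,0]],
    [0,[0,0,1.5],[0,0,0]],
    [0,[0,0.5,2],[0,0,0]],
    [0,[0,1.5,2],[0,0,0]],
  ],
)

```text
time: 8.7
tool_pos: [0.6347, 0.0926, 0.184]
orientation: [[0.007, 1.0, -0.012], [0.0, -0.012, -1.0], [-1.0, 0.007, -0.0]]
ft_force: [1.7, 1.7, 0.8]
gripper_width: 0.0853
```

```bash
python3 st.py .4475 .2275 .12 25; python3 - <<'E'
from rol import *
s=arm.camera("scene");t=arm.camera("top")
save(s,"s11.png",(210,150,330,270),5)
save(t,"t11.png",(190,140,350,245),5)
E
```

```text
t 8.7 pos [0.6347 0.0926 0.184 ] x [ 0.007  0.    -1.   ] yaw(y) -0.71 F [1.7 1.7 0.8] M [ 0.   -0.07 -0.05] w 0.0853 q [ 0.15  0.46  0.16  1.26 -0.    1.73]
shift [-3.745  2.698 -1.281] dz deg 25.7
```

View pics/s11.png

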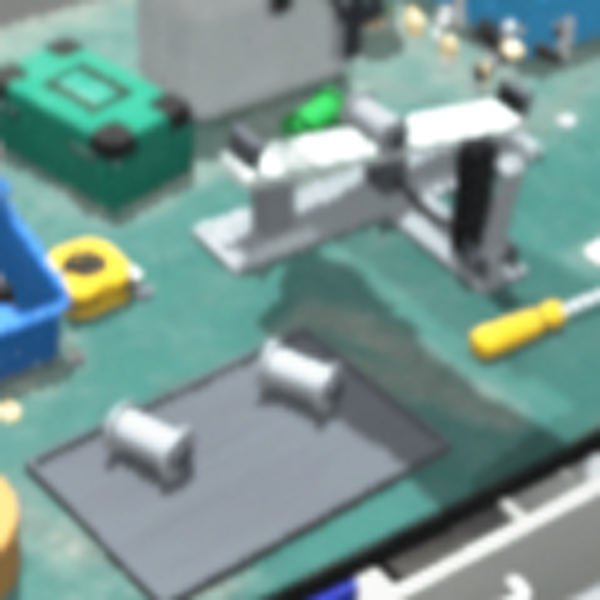

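View pics/t11.png

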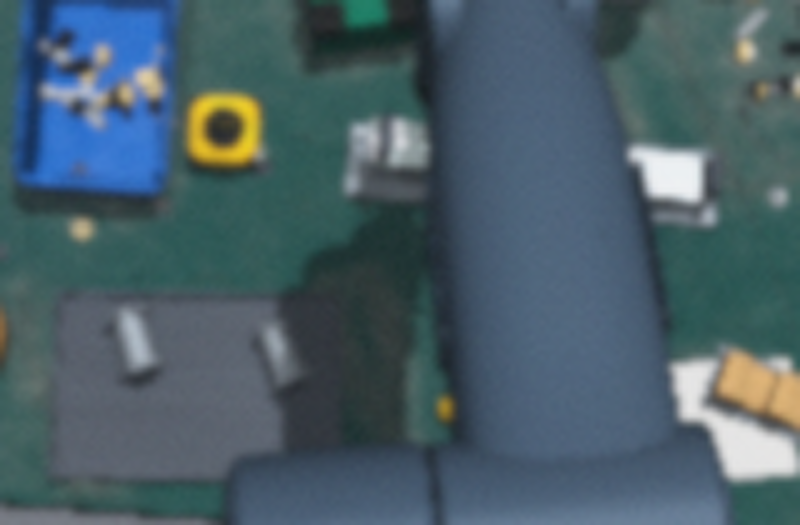

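Request:
arm_command(
  plan=[
    [0,[-0.7,0.6,0],[0,0,7]],
    [0,[-1.4,1.2,0],[0,0,14]],
    [0,[-2.1,1.7,0],[0,0,20]],
    [0,[-2.8,2.2,-0.4],[0,0,25.7]],
    [0,[-3.4,2.5,-0.8],[0,0,25.7]],
    [0,[-3.74,2.68,-1.3],[0,0,25.7]],
    [0,[-3.74,2.68,-1.3],[0,0,25.7]],
    [0,[-3.74,2.68,-1.3],[0,0,25.7]],
    [0,[-3.74,2.68,-1.3],[0,0,25.7]],
  ],
)

```text
time: 9.7
tool_pos: [0.447, 0.2282, 0.1153]
orientation: [[0.002, 0.905, 0.426], [0.001, 0.426, -0.905], [-1.0, 0.002, 0.0]]
ft_force: [-0.5, 0.1, 0.9]
gripper_width: 0.0853
```

```bash
python3 st.py .4475 .2275 .021 25; python3 - <<'E'
from rol import *
s=arm.camera("scene")
rdraw(s,[(.4475,.2275,.436,.024),(.4535,.358,.387,.024)],0,"s12.png",(205,190,310,270),7)
E
```

```text
t 9.7 pos [0.447  0.2282 0.1153] x [ 0.002  0.001 -1.   ] yaw(y) 25.21 F [-0.5  0.1  0.9] M [ 0.02  0.   -0.03] w 0.0853 q [ 0.47  0.28 -0.31  0.98 -0.    1.6 ]
shift [ 0.01  -0.014 -1.885] dz deg -0.2
```

View pics/s12.png

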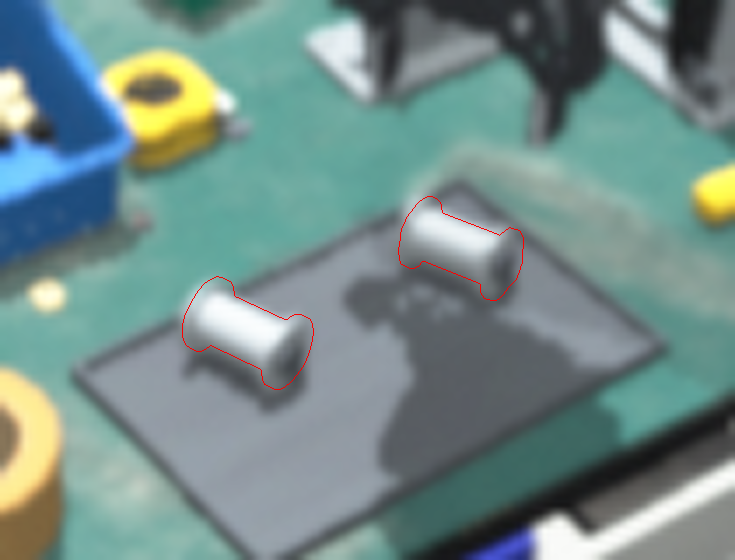

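Request:
arm_command(
  plan=[
    [0,[0.01,-0.01,-0.6],[0,0,0]],
    [0,[0.01,-0.01,-1.2],[0,0,0]],
    [0,[0.01,-0.01,-1.6],[0,0,0]],
    [0,[0.01,-0.01,-1.82],[0,0,0]],
    [0,[0.01,-0.01,-1.84],[0,0,0]],
    [0,[0.01,-0.01,-1.84],[0,0,0]],
    [40,[0.01,-0.01,-1.84],[0,0,0]],
    [80,[0.01,-0.01,-1.84],[0,0,0]],
    [110,[0.01,-0.01,-1.84],[0,0,0]],
    [110,[0.01,-0.01,-1.84],[0,0,0]],
    [110,[0.01,-0.01,-1.84],[0,0,0]],
    [110,[0.01,-0.01,-1.84],[0,0,0]],
    [110,[0.01,-0.01,-1.84],[0,0,0]],
  ],
  squeeze=40,
)

```text
time: 11.05
tool_pos: [0.4466, 0.2281, 0.0236]
orientation: [[0.002, 0.904, 0.427], [0.001, 0.427, -0.904], [-1.0, 0.002, 0.0]]
ft_force: [-0.7, -0.5, 6.2]
gripper_width: 0.0631
```

Request:
arm_command(
  plan=[
    [110,[0,0,0.3],[0,0,0]],
    [110,[0,0,1],[0,0,0]],
    [110,[0,0,2],[0,0,0]],
    [110,[0,0,2.8],[0,0,0]],
    [110,[0,0,2.8],[0,0,0]],
    [110,[0,0,2.8],[0,0,0]],
  ],
)

```text
time: 11.65
tool_pos: [0.4463, 0.228, 0.1634]
orientation: [[0.002, 0.904, 0.427], [0.001, 0.427, -0.904], [-1.0, 0.003, -0.0]]
ft_force: [0.6, -0.2, -2.3]
gripper_width: 0.0631
```

```bash
python3 st.py .632 .0575 .14 -0.4
```

```text
t 11.65 pos [0.4463 0.228  0.1634] x [ 0.002  0.001 -1.   ] yaw(y) 25.25 F [ 0.6 -0.2 -2.3] M [-0.07 -0.    0.05] w 0.0631 q [ 0.47  0.24 -0.23  1.1  -0.    1.6 ]
shift [ 3.714 -3.41  -0.468] dz deg -25.7
```

Request:
arm_command(
  plan=[
    [110,[0.6,-0.55,0],[0,0,-7]],
    [110,[1.2,-1.1,0],[0,0,-14]],
    [110,[1.8,-1.65,0],[0,0,-20]],
    [110,[2.4,-2.2,0],[0,0,-25.7]],
    [110,[3.0,-2.75,0],[0,0,-25.7]],
    [110,[3.72,-3.37,-0.2],[0,0,-25.7]],
    [110,[3.72,-3.37,-0.4],[0,0,-25.7]],
    [110,[3.72,-3.37,-0.8],[0,0,-25.7]],
    [110,[3.72,-3.37,-1.1],[0,0,-25.7]],
    [110,[3.72,-3.37,-1.1],[0,0,-25.7]],
    [110,[3.72,-3.37,-1.1],[0,0,-25.7]],
  ],
)

```text
time: 12.75
tool_pos: [0.6309, 0.0594, 0.1063]
orientation: [[-0.003, 1.0, -0.008], [-0.0, -0.008, -1.0], [-1.0, -0.003, 0.0]]
ft_force: [-0.5, 0.1, -2.8]
gripper_width: 0.0634
```

```bash
python3 st.py .6326 .059 .0845 -0.4; python3 - <<'E'
from rol import *
s=arm.camera("scene")
save(s,"s13.png",(240,140,320,200),10)
E
```

```text
t 12.75 pos [0.6309 0.0594 0.1063] x [-0.003 -0.    -1.   ] yaw(y) -0.44 F [-0.5  0.1 -2.8] M [-0.03 -0.01  0.01] w 0.0634 q [0.09 0.49 0.01 1.09 0.   1.67]
shift [ 0.034 -0.008 -0.435] dz deg 0.0
```

View pics/s13.png

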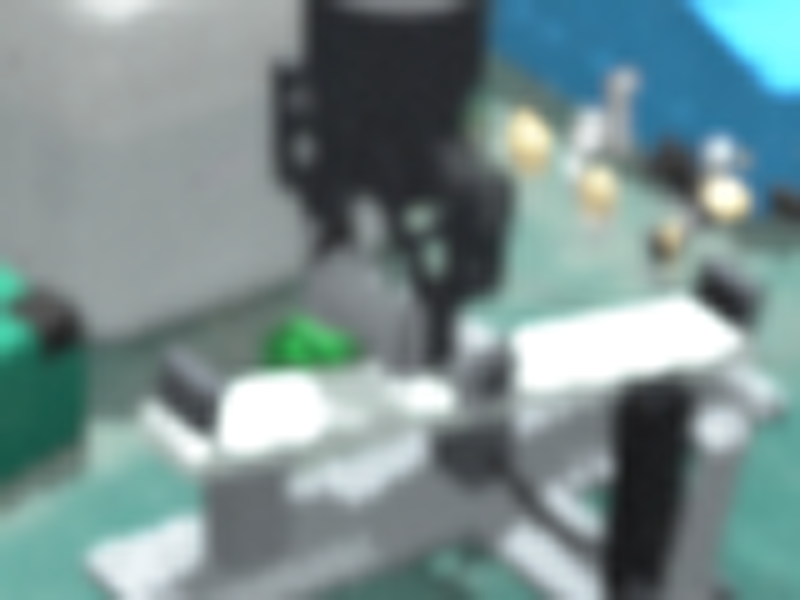

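Request:
arm_command(
  plan=[
    [110,[0.02,0,-0.2],[0,0,0]],
    [110,[0.02,0,-0.35],[0,0,0]],
    [110,[0.02,0,-0.42],[0,0,0]],
    [110,[0.02,0,-0.44],[0,0,0]],
    [110,[0.02,0,-0.44],[0,0,0]],
  ],
)

```text
time: 13.3
tool_pos: [0.6328, 0.0592, 0.0852]
orientation: [[-0.0, 1.0, -0.008], [-0.0, -0.008, -1.0], [-1.0, -0.0, 0.0]]
ft_force: [0.6, -0.0, -1.4]
gripper_width: 0.0631
```

```bash
python3 st.py .6326 .059 .0840 -0.4
```

```text
t 13.3 pos [0.6328 0.0592 0.0852] x [-0. -0. -1.] yaw(y) -0.45 F [ 0.6 -0.  -1.4] M [-0.04  0.07  0.01] w 0.0631 q [ 0.09  0.51 -0.01  1.05 -0.    1.67]
shift [-0.003 -0.005 -0.023] dz deg 0.1
```

Release, retreat, and go over to the third roller.

Request:
arm_command(
  plan=[
    [110,[0,0,-0.02],[0,0,0]],
    [50,[0,0,-0.02],[0,0,0]],
    [30,[0,0,-0.02],[0,0,0]],
    [0,[0,0,-0.02],[0,0,0]],
    [0,[0,0,-0.02],[0,0,0]],
    [0,[0,0,-0.02],[0,0,0]],
    [0,[0,0,0.5],[0,0,0]],
    [0,[0,0,1.5],[0,0,0]],
    [0,[-0.5,0.8,2],[0,0,5]],
    [0,[-1,1.6,2],[0,0,10]],
    [0,[-1.5,2.4,2],[0,0,15]],
    [0,[-2,3.2,2],[0,0,22]],
    [0,[-2.5,4.0,1.7],[0,0,22.6]],
    [0,[-3,4.9,1.2],[0,0,22.6]],
    [0,[-3.58,5.97,0.7],[0,0,22.6]],
    [0,[-3.58,5.97,0.7],[0,0,22.6]],
    [0,[-3.58,5.97,0.7],[0,0,22.6]],
    [0,[-3.58,5.97,0.7],[0,0,22.6]],
  ],
)

```text
time: 15.1
tool_pos: [0.4536, 0.3579, 0.1203]
orientation: [[-0.0, 0.926, 0.378], [-0.0, 0.378, -0.926], [-1.0, -0.0, 0.0]]
ft_force: [0.5, 0.0, -0.1]
gripper_width: 0.0848
```

```bash
python3 st.py .4535 .358 .0235 22.2; python3 - <<'E'
from rol import *
s=arm.camera("scene");t=arm.camera("top")
rdraw(s,[(.4535,.358,.387,.024)],0,"s14.png",(205,150,325,270),6)
save(t,"t14.png",(190,140,350,245),5)
E
```

```text
t 15.1 pos [0.4536 0.3579 0.1203] x [-0. -0. -1.] yaw(y) 22.22 F [ 0.5  0.  -0.1] M [ 0.04 -0.03  0.07] w 0.0848 q [ 0.67  0.39 -0.12  1.06 -0.    1.85]
shift [-0.003  0.002 -1.935] dz deg -0.0
```

View pics/s14.png

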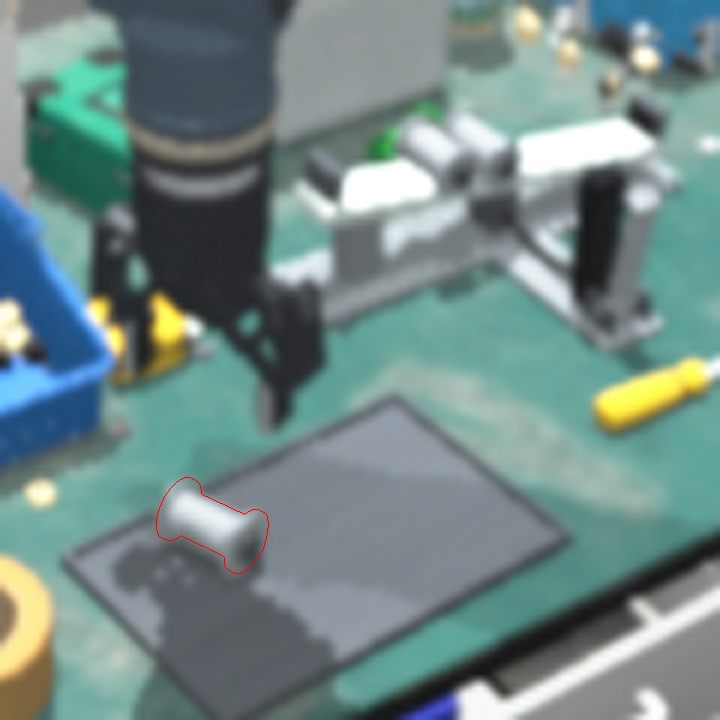

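View pics/t14.png

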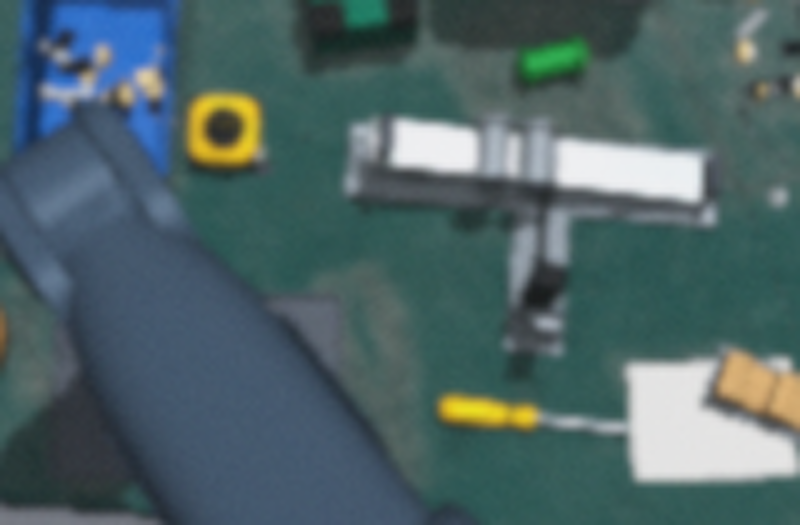

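Request:
arm_command(
  plan=[
    [0,[0,0,-0.6],[0,0,0]],
    [0,[0,0,-1.2],[0,0,0]],
    [0,[0,0,-1.6],[0,0,0]],
    [0,[0,0,-1.88],[0,0,0]],
    [0,[0,0,-1.92],[0,0,0]],
    [0,[0,0,-1.92],[0,0,0]],
    [40,[0,0,-1.92],[0,0,0]],
    [80,[0,0,-1.92],[0,0,0]],
    [110,[0,0,-1.92],[0,0,0]],
    [110,[0,0,-1.92],[0,0,0]],
    [110,[0,0,-1.92],[0,0,0]],
    [110,[0,0,-1.92],[0,0,0]],
    [110,[0,0,-1.92],[0,0,0]],
  ],
  squeeze=40,
)

```text
time: 16.5
tool_pos: [0.4548, 0.3581, 0.0256]
orientation: [[0.002, 0.926, 0.377], [0.001, 0.377, -0.926], [-1.0, 0.003, -0.0]]
ft_force: [1.3, -2.2, 6.2]
gripper_width: 0.0629
```

Request:
arm_command(
  plan=[
    [110,[0,0,0.3],[0,0,0]],
    [110,[0,0,1],[0,0,0]],
    [110,[0,0,2],[0,0,0]],
    [110,[0,0,3],[0,0,0]],
    [110,[0,0,3],[0,0,0]],
    [110,[0,0,3],[0,0,0]],
  ],
)

```text
time: 17.1
tool_pos: [0.4543, 0.3582, 0.1756]
orientation: [[0.002, 0.926, 0.377], [0.002, 0.377, -0.926], [-1.0, 0.003, -0.001]]
ft_force: [0.2, 0.5, -2.6]
gripper_width: 0.0631
```

```bash
python3 st.py .6328 .100 .12 -0.4
```

```text
t 17.1 pos [0.4543 0.3582 0.1756] x [ 0.002  0.002 -1.   ] yaw(y) 22.16 F [ 0.2  0.5 -2.6] M [-0.01 -0.01 -0.02] w 0.0631 q [ 0.67  0.36 -0.02  1.19  0.    1.85]
shift [ 3.57  -5.164 -1.111] dz deg -22.6
```

Request:
arm_command(
  plan=[
    [110,[0.4,-0.7,0],[0,0,-6]],
    [110,[0.8,-1.4,0],[0,0,-12]],
    [110,[1.3,-2.1,0],[0,0,-18]],
    [110,[1.8,-2.8,0],[0,0,-22.6]],
    [110,[2.3,-3.5,0],[0,0,-22.6]],
    [110,[2.8,-4.2,0],[0,0,-22.6]],
    [110,[3.3,-4.8,-0.2],[0,0,-22.6]],
    [110,[3.57,-5.15,-0.6],[0,0,-22.6]],
    [110,[3.57,-5.15,-1.1],[0,0,-22.6]],
    [110,[3.57,-5.15,-1.2],[0,0,-22.6]],
    [110,[3.57,-5.15,-1.2],[0,0,-22.6]],
    [110,[3.57,-5.15,-1.2],[0,0,-22.6]],
  ],
)

```text
time: 18.3
tool_pos: [0.6321, 0.1008, 0.1146]
orientation: [[-0.0, 1.0, -0.007], [0.0, -0.007, -1.0], [-1.0, -0.0, -0.0]]
ft_force: [0.4, -0.4, -1.9]
gripper_width: 0.0627
```

```bash
python3 st.py .6328 .100 .0935 -0.4; python3 - <<'E'
from rol import *
s=arm.camera("scene")
save(s,"s15.png",(240,140,320,200),10)
E
```

```text
t 18.3 pos [0.6321 0.1008 0.1146] x [-0.  0. -1.] yaw(y) -0.41 F [ 0.4 -0.4 -1.9] M [ 0.01 -0.02 -0.02] w 0.0627 q [0.16 0.5  0.04 1.12 0.   1.74]
shift [ 0.013 -0.016 -0.422] dz deg 0.0
```

View pics/s15.png

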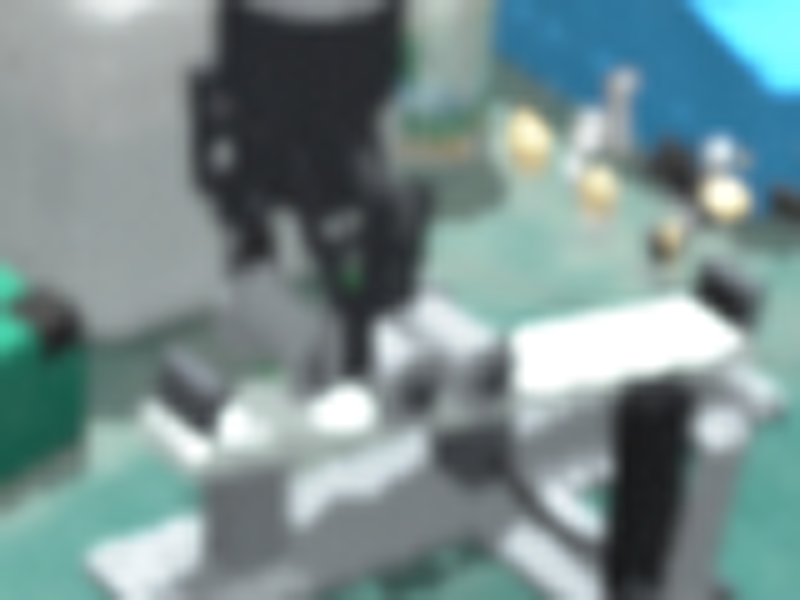

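Request:
arm_command(
  plan=[
    [110,[0.01,-0.02,-0.2],[0,0,0]],
    [110,[0.01,-0.02,-0.34],[0,0,0]],
    [110,[0.01,-0.02,-0.41],[0,0,0]],
    [110,[0.01,-0.02,-0.43],[0,0,0]],
    [110,[0.01,-0.02,-0.43],[0,0,0]],
    [110,[0.01,-0.02,-0.43],[0,0,0]],
  ],
)

```text
time: 18.95
tool_pos: [0.633, 0.0993, 0.0929]
orientation: [[0.0, 1.0, -0.008], [0.0, -0.008, -1.0], [-1.0, 0.0, -0.0]]
ft_force: [0.4, -0.4, -2.4]
gripper_width: 0.0629
```

Request:
arm_command(
  plan=[
    [80,[0,0,0],[0,0,0]],
    [50,[0,0,0],[0,0,0]],
    [30,[0,0,0],[0,0,0]],
    [0,[0,0,0],[0,0,0]],
    [0,[0,0,0],[0,0,0]],
    [0,[0,0,0],[0,0,0]],
    [0,[0,0,0.5],[0,0,0]],
    [0,[0,0,1.5],[0,0,0]],
    [0,[0,0,2.2],[0,0,0]],
    [0,[-0.7,0,2.2],[0,0,0]],
    [0,[-1.4,0,2.2],[0,0,0]],
    [0,[-2.1,0,2.2],[0,0,0]],
    [0,[-2.8,0.5,2.2],[0,0,0]],
    [0,[-2.8,1,2.2],[0,0,0]],
  ],
)

```text
time: 20.35
tool_pos: [0.4887, 0.1487, 0.2033]
orientation: [[-0.002, 1.0, -0.009], [-0.0, -0.009, -1.0], [-1.0, -0.002, 0.0]]
ft_force: [0.2, 0.1, 0.2]
gripper_width: 0.0851
```

```bash
python3 st.py; python3 - <<'E'
from rol import *
s=arm.camera("scene");t=arm.camera("top")
rdraw(s,[(.6322,-.001+y,-.007,.06+.161*y+.0142) for y in(.015,.054,.094)],0,"s16.png",(240,140,340,210),8)
save(t,"t16.png",(250,140,350,230),8)
for p in(t,s):
    for a in arm.landmark_of("squeeze",p): print("squeeze",round(a["p"],2),np.round(a["xy"],1),at_z(p,a["xy"],.09).round(4))
    for a in arm.landmark_of("gate_foot",p): print("gate",round(a["p"],2),np.round(a["xy"],1),at_z(p,a["xy"],.06).round(4))
E
```

```text
t 20.35 pos [0.4887 0.1487 0.2033] x [-0.002 -0.    -1.   ] yaw(y) -0.51 F [0.2 0.1 0.2] M [ 0.01 -0.    0.06] w 0.0851 q [ 0.3   0.23 -0.13  1.21  0.    1.88]
squeeze 0.87 [302.  198.7] [ 0.5052 -0.0113  0.09  ]
gate 0.64 [300.1 173.8] [ 6.228e-01 -6.000e-04  6.000e-02]
squeeze 0.75 [309.3 183.1] [ 0.5114 -0.012   0.09  ]
squeeze 0.17 [275.  177.4] [0.6222 0.0805 0.09  ]
gate 0.82 [287.5 176.7] [0.634  0.0027 0.06  ]
```

View pics/s16.png

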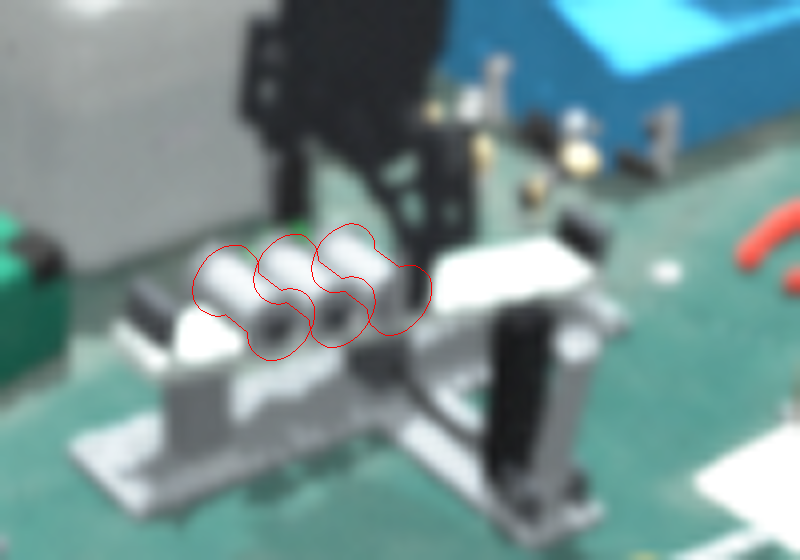

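View pics/t16.png

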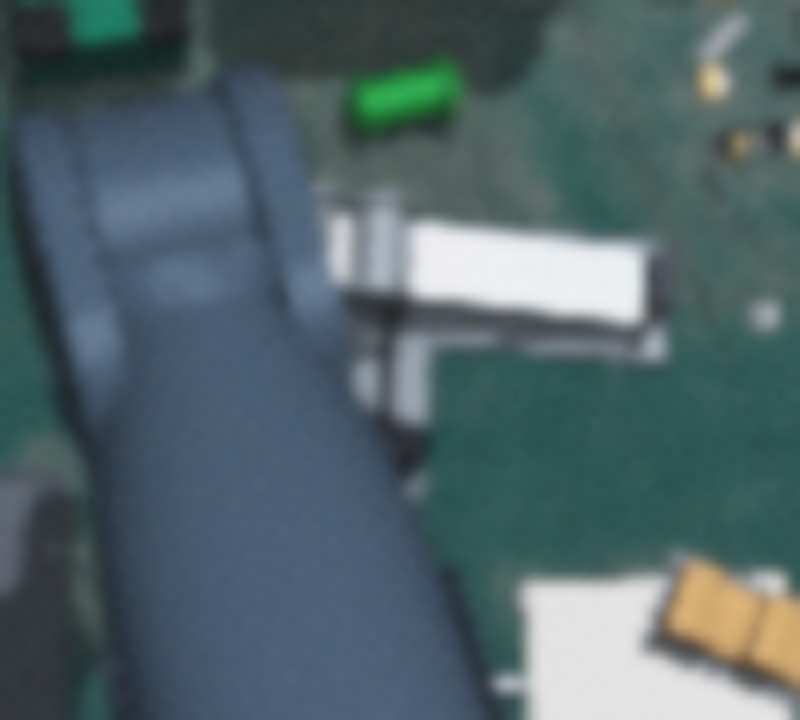

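```bash
python3 - <<'E'
from fit import *
s=arm.camera("scene");t=arm.camera("top")
d=np.load("cal.npz");t=dict(t);t["pixels"]=d["t"];s0=dict(s);s0["pixels"]=d["s"]
def box(x0,x1,y0,y1,z0,z1):
    c=[(x,y,z) for x in(x0,x1) for y in(y0,y1) for z in(z0,z1)]
    return [(a,b) for i,a in enumerate(c) for b in c[i+1:] if sum(u!=v for u,v in zip(a,b))==1]
G=box(-.0055,.0185,-.015,.015,.02,.115)
off=lambda z:-.0355+ .0085*0-(z-.09)*np.tan(.12)
T=[]
for y in(-.011,.011):
    T.append(((-.0355+.28*.066-.28*.066*.0,y,.09),(-.0355,y,.09)))
p=(.512,-.006,-.007)
draw(s0,[(G,p)],"s17.png",(280,165,340,215),12)
draw(t,[(G,p)],"t17.png",(280,165,330,220),12)
E
```

```text
(no output)
```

View pics/s17.png

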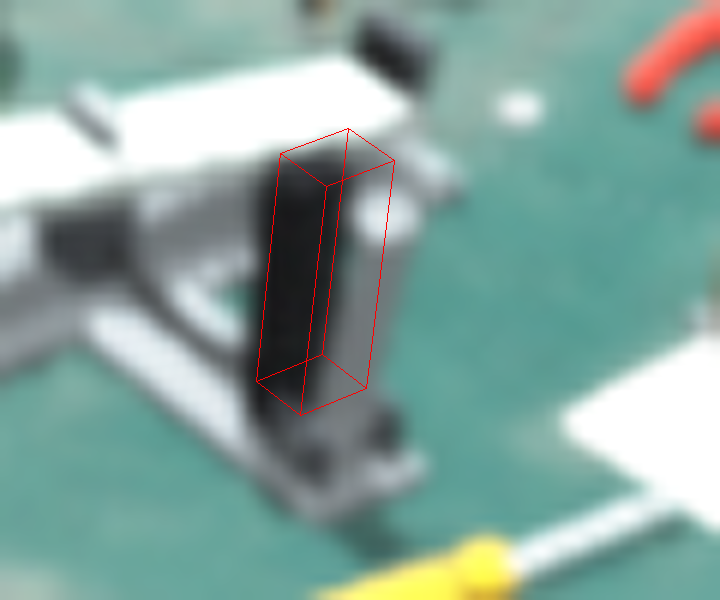

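View pics/t17.png

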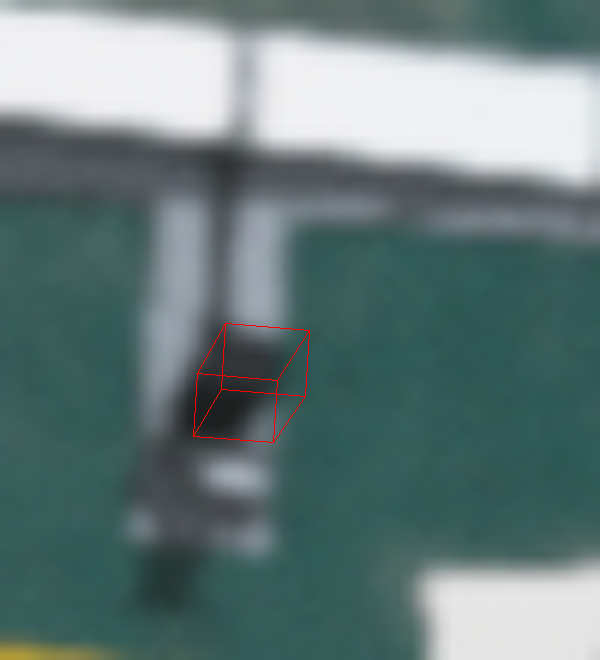

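```bash
python3 - <<'E'
from fit import *
s=arm.camera("scene");t=arm.camera("top")
d=np.load("cal.npz");t=dict(t);t["pixels"]=d["t"];s0=dict(s);s0["pixels"]=d["s"]
def box(x0,x1,y0,y1,z0,z1,sh=0):
    c=[(x,y,z) for x in(x0,x1) for y in(y0,y1) for z in(z0,z1)]
    return [((a[0]+sh*(a[2]-.024),a[1],a[2]),(b[0]+sh*(b[2]-.024),b[1],b[2])) for i,a in enumerate(c) for b in c[i+1:] if sum(u!=v for u,v in zip(a,b))==1]
G=box(-.0055,.0185,-.015,.015,.02,.115)
# squeezed outer -18.5 vertical? released lean .28
T=box(-.0185,-.0105,-.011,.011,.024,.115,-.26)
p=(.511,0.0,-.007)
draw(s0,[(G,p),(T,p)],"s18.png",(280,165,340,215),12)
draw(t,[(G,p),(T,p)],"t18.png",(280,165,330,220),12)
E
```

```text
(no output)
```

View pics/s18.png

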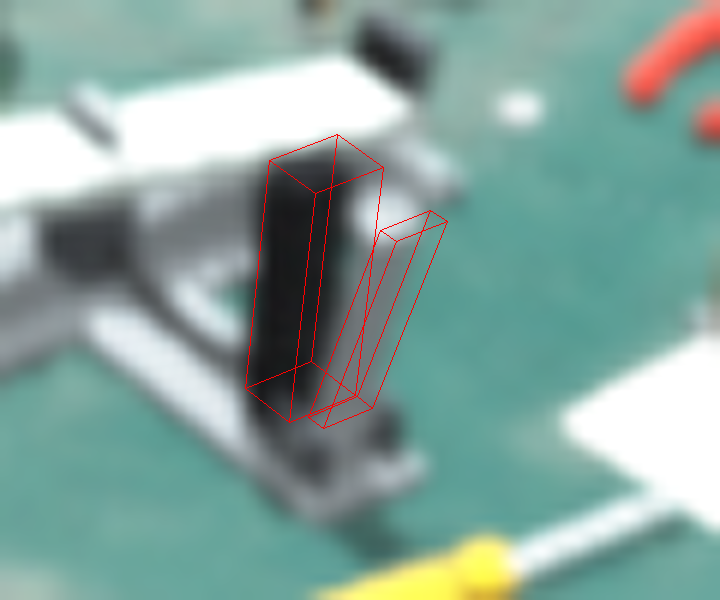

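View pics/t18.png

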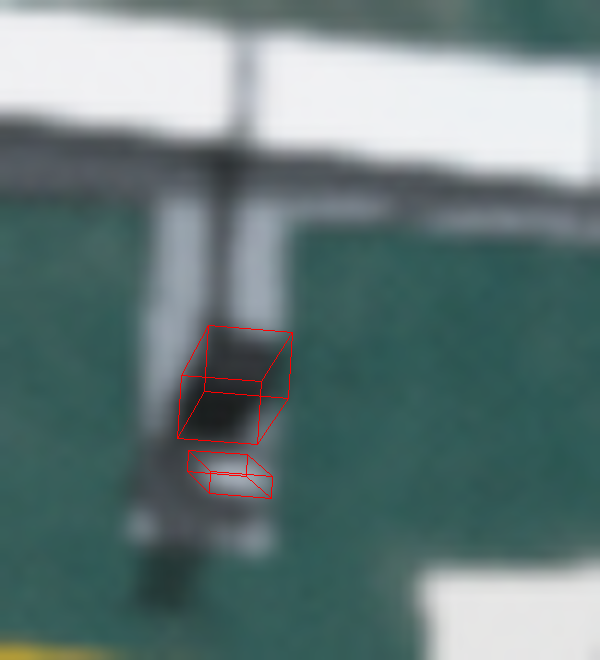

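Request:
arm_command(
  plan=[
    [0,[0.1,-0.8,0],[0,0,0]],
    [0,[0.2,-1.6,0],[0,0,0]],
    [0,[0.29,-2.4,0],[0,0,0]],
    [0,[0.29,-2.93,0],[0,0,0]],
    [0,[0.29,-2.93,0],[0,0,0]],
    [0,[0.29,-2.93,-0.4],[0,0,0]],
    [0,[0.29,-2.93,-0.8],[0,0,0]],
    [0,[0.29,-2.93,-1.1],[0,0,0]],
    [0,[0.29,-2.93,-1.1],[0,0,0]],
  ],
  squeeze=25,
)

```text
time: 21.75
tool_pos: [0.5061, 0.0029, 0.146]
orientation: [[-0.004, 1.0, -0.008], [0.0, -0.008, -1.0], [-1.0, -0.004, -0.0]]
ft_force: [-0.5, 0.5, 0.2]
gripper_width: 0.0859
```

```bash
python3 st.py .503 .002 .092 -0.4; python3 - <<'E'
from rol import *
s=arm.camera("scene")
save(s,"s19.png",(270,130,350,215),7)
E
```

```text
t 21.75 pos [0.5061 0.0029 0.146 ] x [-0.004  0.    -1.   ] yaw(y) -0.46 F [-0.5  0.5  0.2] M [ 0.02 -0.02  0.01] w 0.0859 q [ 0.01  0.26 -0.24  1.07  0.    1.58]
shift [-0.062 -0.018 -1.08 ] dz deg 0.1
```

View pics/s19.png

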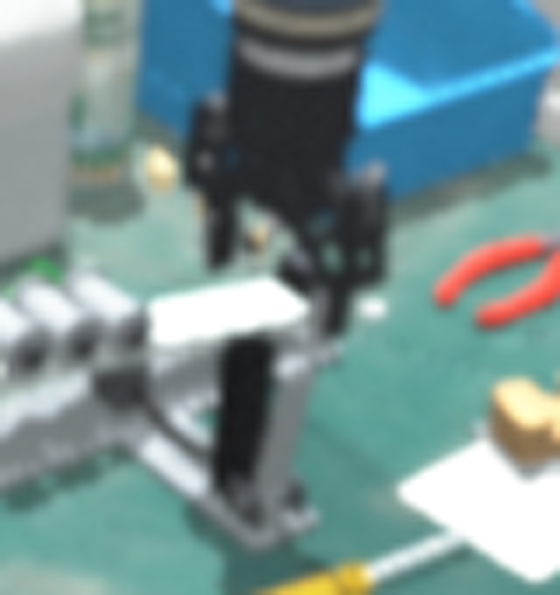

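Request:
arm_command(
  plan=[
    [0,[-0.02,-0.02,-0.25],[0,0,0]],
    [0,[-0.02,-0.02,-0.5],[0,0,0]],
    [0,[-0.02,-0.02,-0.7],[0,0,0]],
    [0,[-0.02,-0.02,-0.7],[0,0,0]],
  ],
)

```text
time: 22.2
tool_pos: [0.506, 0.0019, 0.1123]
orientation: [[-0.001, 1.0, -0.008], [0.0, -0.008, -1.0], [-1.0, -0.001, -0.0]]
ft_force: [1.0, 0.1, -0.4]
gripper_width: 0.0854
```

Request:
arm_command(
  plan=[
    [0,[0,0,-0.2],[0,0,0]],
    [0,[0,0,-0.38],[0,0,0]],
    [0,[0,0,-0.38],[0,0,0]],
  ],
)

```text
time: 22.5
tool_pos: [0.5057, 0.0017, 0.0926]
orientation: [[-0.002, 1.0, -0.008], [-0.0, -0.008, -1.0], [-1.0, -0.002, 0.0]]
ft_force: [-0.0, -0.4, 0.5]
gripper_width: 0.0854
```

```bash
python3 st.py .511 .002 .092 -0.4; python3 - <<'E'
from rol import *
s=arm.camera("scene")
save(s,"s20.png",(270,140,350,215),7)
E
```

```text
t 22.5 pos [0.5057 0.0017 0.0926] x [-0.002 -0.    -1.   ] yaw(y) -0.45 F [-0.  -0.4  0.5] M [-0.03  0.02 -0.05] w 0.0854 q [ 0.    0.31 -0.33  0.93 -0.    1.58]
shift [ 0.107  0.005 -0.013] dz deg 0.1
```

View pics/s20.png

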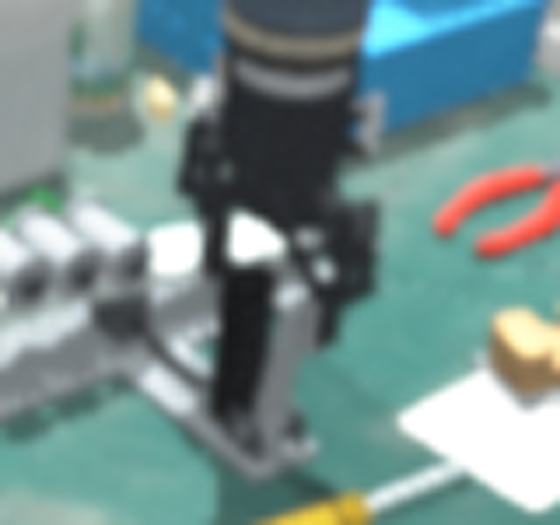

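Request:
arm_command(
  plan=[
    [40,[0.06,0,0],[0,0,0]],
    [60,[0.1,0,0],[0,0,0]],
    [80,[0.1,0,0],[0,0,0]],
    [100,[0.1,0,0],[0,0,0]],
    [110,[0.1,0,0],[0,0,0]],
    [120,[0.1,0,0],[0,0,0]],
    [120,[0.1,0,0],[0,0,0]],
  ],
  squeeze=30,
)

```text
time: 23.25
tool_pos: [0.511, 0.0017, 0.0938]
orientation: [[-0.001, 1.0, -0.008], [-0.0, -0.008, -1.0], [-1.0, -0.001, 0.0]]
ft_force: [-4.6, 0.1, 3.3]
gripper_width: 0.0449
```

```bash
python3 st.py; python3 - <<'E'
from rol import *
s=arm.camera("scene")
save(s,"s21.png",(240,140,350,215),7)
E
```

```text
t 23.25 pos [0.511  0.0017 0.0938] x [-0.001 -0.    -1.   ] yaw(y) -0.45 F [-4.6  0.1  3.3] M [-0.02  1.07  0.02] w 0.0449 q [ 0.    0.31 -0.32  0.94 -0.    1.58]
```

View pics/s21.png

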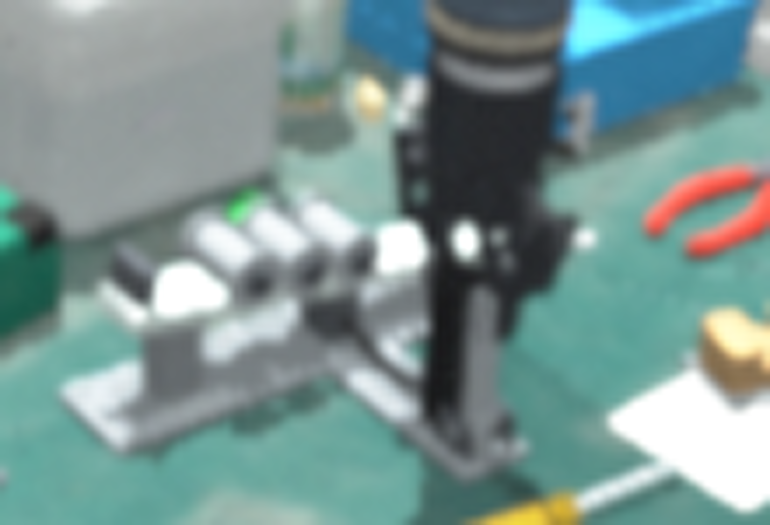

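Request:
arm_command(
  plan=[
    [130,[0.1,0,0],[0,0,0]],
    [140,[0.1,0,0],[0,0,0]],
    [150,[0.1,0,0],[0,0,0]],
    [160,[0.1,0,0],[0,0,0]],
    [160,[0.1,0,0],[0,0,0]],
    [160,[0.1,0,0],[0,0,0]],
    [160,[0.1,0,0],[0,0,0]],
    [160,[0.1,0,0],[0,0,0]],
  ],
  squeeze=30,
)

```text
time: 24.1
tool_pos: [0.5125, 0.0017, 0.0936]
orientation: [[-0.007, 1.0, -0.008], [-0.0, -0.008, -1.0], [-1.0, -0.007, 0.0]]
ft_force: [-17.3, 0.4, 15.1]
gripper_width: 0.0352
```

```bash
python3 st.py; python3 - <<'E'
from rol import *
s=arm.camera("scene")
save(s,"s22.png",(240,140,350,215),7)
E
```

```text
t 24.1 pos [0.5125 0.0017 0.0936] x [-0.007 -0.    -1.   ] yaw(y) -0.45 F [-17.3   0.4  15.1] M [-0.05  4.36 -0.01] w 0.0352 q [ 0.    0.32 -0.31  0.95 -0.    1.58]
```

View pics/s22.png

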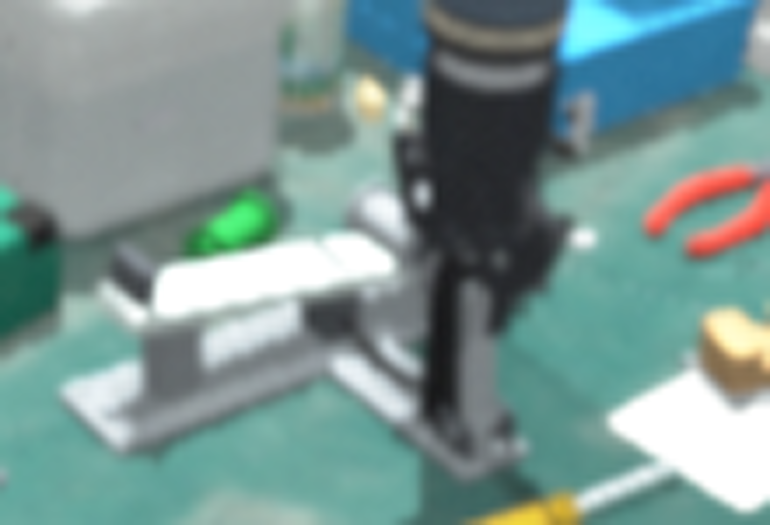

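Request:
arm_command(
  plan=[
    [160,[0,0,0],[0,0,0]],
    [160,[0,0,0],[0,0,0]],
    [160,[0,0,0],[0,0,0]],
    [160,[0,0,0],[0,0,0]],
    [160,[0,0,0],[0,0,0]],
    [160,[0,0,0],[0,0,0]],
    [160,[0,0,0],[0,0,0]],
    [160,[0,0,0],[0,0,0]],
  ],
)

```text
time: 24.95
tool_pos: [0.5125, 0.0017, 0.0936]
orientation: [[-0.007, 1.0, -0.008], [-0.0, -0.008, -1.0], [-1.0, -0.007, 0.0]]
ft_force: [-16.4, -0.4, 16.6]
gripper_width: 0.0355
```

```bash
python3 st.py; python3 - <<'E'
from rol import *
s=arm.camera("scene");t=arm.camera("top")
ps=[(.6322,-.001+y,-.007,.06+.161*y+.0142) for y in(-.126,-.086,-.047)]
rdraw(s,ps,0,"s23.png",(270,140,350,200),9)
rdraw(t,ps,0,"t23.png",(260,140,350,210),8)
E
```

```text
t 24.95 pos [0.5125 0.0017 0.0936] x [-0.007 -0.    -1.   ] yaw(y) -0.45 F [-16.4  -0.4  16.6] M [0.02 4.35 0.08] w 0.0355 q [ 0.    0.32 -0.31  0.95  0.    1.58]
```

View pics/s23.png

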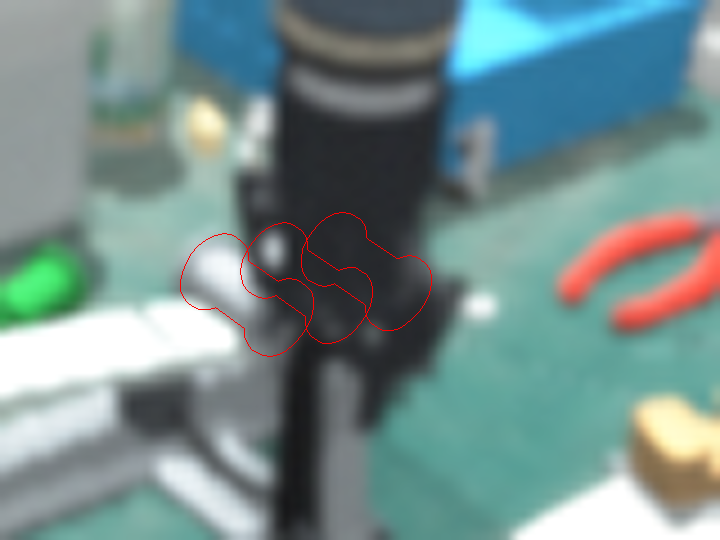

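View pics/t23.png

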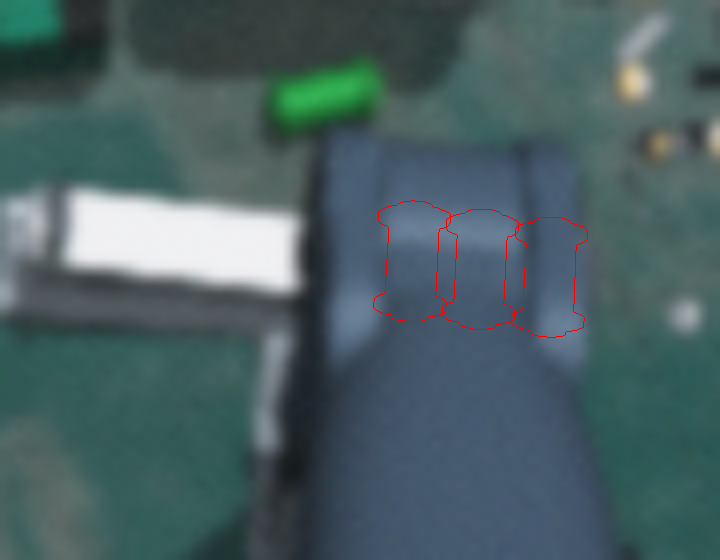

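Request:
arm_command(
  plan=[
    [120,[0,0,0],[0,0,0]],
    [80,[-0.05,0,0],[0,0,0]],
    [40,[-0.1,0,0],[0,0,0]],
    [0,[-0.1,0,0],[0,0,0]],
    [0,[-0.1,0,0],[0,0,0]],
    [0,[-0.1,0,0],[0,0,0]],
    [0,[-0.1,0,0.6],[0,0,0]],
    [0,[-0.1,0,1.4],[0,0,0]],
    [0,[-0.5,0.5,2.2],[0,0,0]],
    [0,[-1.1,1.3,2.2],[0,0,0]],
    [0,[-1.7,2.1,2.2],[0,0,0]],
    [0,[-2.3,2.9,2.2],[0,0,0]],
    [0,[-2.3,3.5,2.2],[0,0,0]],
  ],
)

```text
time: 26.35
tool_pos: [0.3984, 0.1781, 0.2045]
orientation: [[0.0, 1.0, -0.007], [0.001, -0.007, -1.0], [-1.0, 0.0, -0.001]]
ft_force: [1.5, 1.1, 0.4]
gripper_width: 0.0854
```

```bash
python3 st.py; python3 - <<'E'
from rol import *
s=arm.camera("scene");t=arm.camera("top")
pt=(.6322,-.001,-.0066)
ps=[(.6322,-.001+y,-.007,.06+.161*y+.0142) for y in(-.126,-.086,-.047)]
rdraw(s,ps,0,"s24.png",(250,140,370,220),6)
rdraw(t,ps,0,"t24.png",(270,140,390,240),6)
E
```

```text
t 26.35 pos [0.3984 0.1781 0.2045] x [ 0.     0.001 -1.   ] yaw(y) -0.39 F [1.5 1.1 0.4] M [-0.03 -0.01 -0.02] w 0.0854 q [ 0.42  0.11 -0.29  1.18  0.    2.  ]
```

View pics/s24.png

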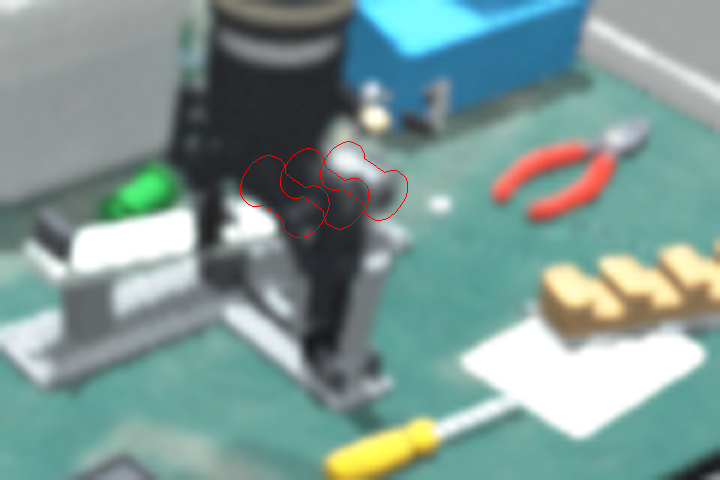

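View pics/t24.png

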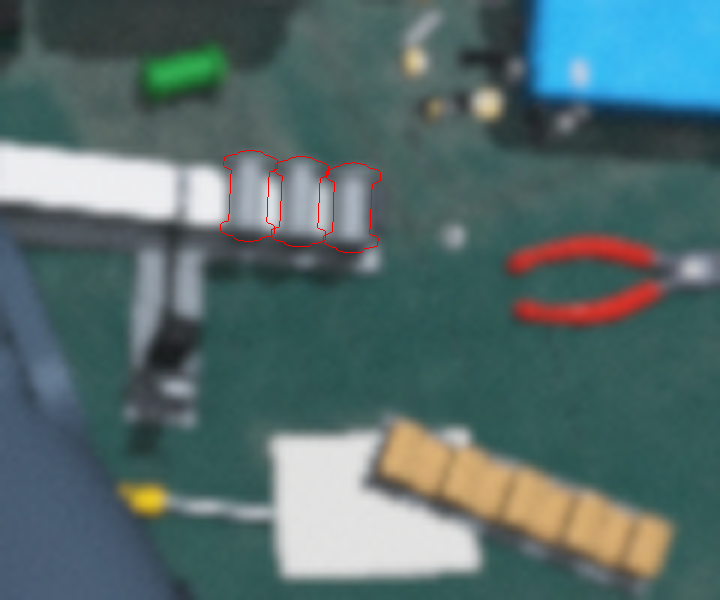

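```bash
python3 st.py .6322 -.048 .13 -0.4
```

```text
t 26.45 pos [0.4013 0.1798 0.2044] x [ 0.002  0.002 -1.   ] yaw(y) -0.22 F [ 0.7  0.7 -0.2] M [-0.06 -0.01  0.  ] w 0.0855 q [ 0.42  0.11 -0.28  1.18  0.    2.  ]
shift [ 4.618 -4.557 -1.488] dz deg -0.2
```

Request:
arm_command(
  plan=[
    [0,[0.6,-0.6,0],[0,0,0]],
    [0,[1.2,-1.2,0],[0,0,0]],
    [0,[1.9,-1.8,0],[0,0,0]],
    [0,[2.6,-2.4,0],[0,0,0]],
    [0,[3.3,-3.0,0],[0,0,0]],
    [0,[4.0,-3.7,0],[0,0,0]],
    [0,[4.67,-4.52,-0.3],[0,0,0]],
    [0,[4.67,-4.52,-1.0],[0,0,0]],
    [0,[4.67,-4.52,-1.5],[0,0,0]],
    [0,[4.67,-4.52,-1.5],[0,0,0]],
    [0,[4.67,-4.52,-1.5],[0,0,0]],
  ],
)

```text
time: 27.55
tool_pos: [0.6349, -0.0498, 0.1291]
orientation: [[-0.001, 1.0, -0.008], [-0.0, -0.008, -1.0], [-1.0, -0.001, 0.0]]
ft_force: [0.4, 0.1, 0.7]
gripper_width: 0.0854
```

```bash
python3 st.py .6322 -.048 .068 -0.4; python3 - <<'E'
from rol import *
s=arm.camera("scene")
save(s,"s25.png",(260,130,350,205),8)
E
```

```text
t 27.55 pos [ 0.6349 -0.0498  0.1291] x [-0.001 -0.    -1.   ] yaw(y) -0.47 F [0.4 0.1 0.7] M [-0.    0.03 -0.02] w 0.0854 q [-0.08  0.48  0.06  1.14 -0.    1.5 ]
shift [-0.053  0.036 -1.222] dz deg 0.1
```

View pics/s25.png

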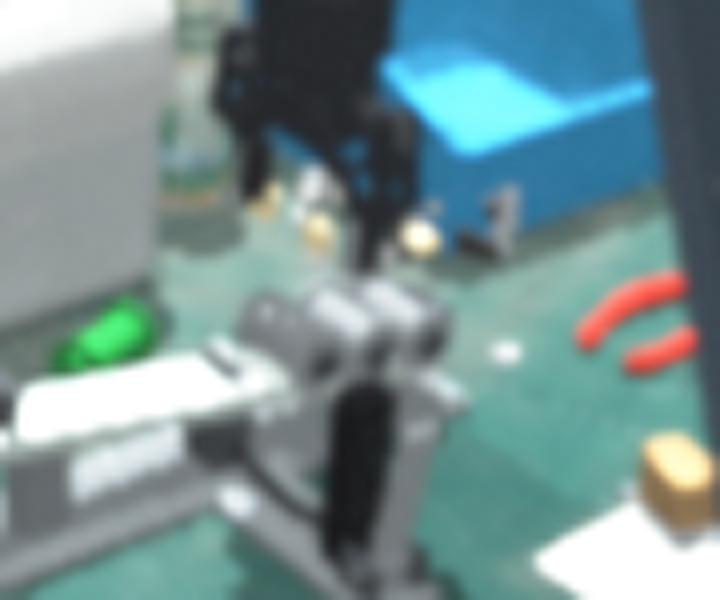

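Request:
arm_command(
  plan=[
    [0,[-0.05,0.03,-0.5],[0,0,0]],
    [0,[-0.05,0.03,-0.9],[0,0,0]],
    [0,[-0.05,0.03,-1.15],[0,0,0]],
    [0,[-0.05,0.03,-1.22],[0,0,0]],
    [0,[-0.05,0.03,-1.22],[0,0,0]],
    [40,[-0.05,0.03,-1.22],[0,0,0]],
    [80,[-0.05,0.03,-1.22],[0,0,0]],
    [110,[-0.05,0.03,-1.22],[0,0,0]],
    [110,[-0.05,0.03,-1.22],[0,0,0]],
    [110,[-0.05,0.03,-1.22],[0,0,0]],
    [110,[-0.05,0.03,-1.22],[0,0,0]],
    [110,[-0.05,0.03,-1.22],[0,0,0]],
  ],
  squeeze=40,
)

```text
time: 28.8
tool_pos: [0.6331, -0.0478, 0.0693]
orientation: [[0.002, 1.0, -0.008], [-0.0, -0.008, -1.0], [-1.0, 0.002, 0.0]]
ft_force: [-0.2, 1.2, 4.6]
gripper_width: 0.0631
```

```bash
python3 st.py
```

```text
t 28.8 pos [ 0.6331 -0.0478  0.0693] x [ 0.002 -0.    -1.   ] yaw(y) -0.45 F [-0.2  1.2  4.6] M [-0.02  0.2  -0.  ] w 0.0631 q [-0.08  0.52 -0.04  1.01  0.    1.5 ]
```

Request:
arm_command(
  plan=[
    [110,[0,0,0.2],[0,0,0]],
    [110,[0,0,0.7],[0,0,0]],
    [110,[0,0,1.4],[0,0,0]],
    [110,[0,0,2],[0,0,0]],
    [110,[0,0,2],[0,0,0]],
    [110,[0,0,2],[0,0,0]],
  ],
)

```text
time: 29.4
tool_pos: [0.6327, -0.0478, 0.1688]
orientation: [[0.002, 1.0, -0.008], [-0.0, -0.008, -1.0], [-1.0, 0.002, 0.0]]
ft_force: [0.5, -0.1, -1.8]
gripper_width: 0.0627
```

```bash
python3 st.py .4045 -.3355 .10 -16.9; python3 - <<'E'
from rol import *
s=arm.camera("scene")
save(s,"s26.png",(260,120,350,195),8)
E
```

```text
t 29.4 pos [ 0.6327 -0.0478  0.1688] x [ 0.002 -0.    -1.   ] yaw(y) -0.45 F [ 0.5 -0.1 -1.8] M [-0.03  0.04 -0.01] w 0.0627 q [-0.08  0.46  0.12  1.23  0.    1.5 ]
shift [-4.563 -5.754 -1.376] dz deg -16.4
```

View pics/s26.png

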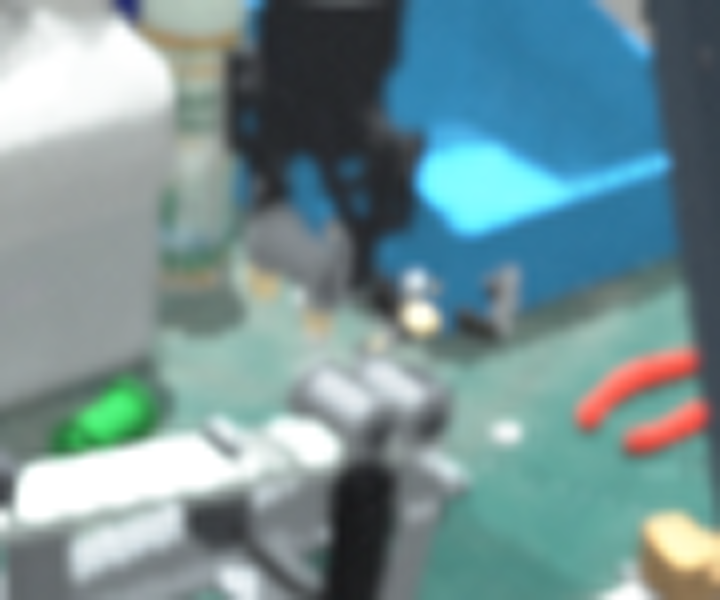

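Request:
arm_command(
  plan=[
    [110,[-0.6,-0.7,0],[0,0,-5]],
    [110,[-1.2,-1.4,0],[0,0,-10]],
    [110,[-1.8,-2.1,0],[0,0,-16.4]],
    [110,[-2.3,-2.9,0],[0,0,-16.4]],
    [110,[-2.9,-3.6,0],[0,0,-16.4]],
    [110,[-3.4,-4.3,0],[0,0,-16.4]],
    [110,[-4.0,-5.0,0],[0,0,-16.4]],
    [110,[-4.5,-5.6,-0.2],[0,0,-16.4]],
    [110,[-4.56,-5.75,-0.8],[0,0,-16.4]],
    [110,[-4.56,-5.75,-1.4],[0,0,-16.4]],
    [110,[-4.56,-5.75,-1.4],[0,0,-16.4]],
    [110,[-4.56,-5.75,-1.4],[0,0,-16.4]],
    [110,[-4.56,-5.75,-1.4],[0,0,-16.4]],
  ],
)

```text
time: 30.75
tool_pos: [0.405, -0.3354, 0.0988]
orientation: [[0.001, 0.957, -0.289], [-0.001, -0.289, -0.957], [-1.0, 0.001, 0.0]]
ft_force: [0.3, -0.1, -1.5]
gripper_width: 0.0627
```

```bash
python3 st.py .4045 -.3355 .054 -16.9; python3 - <<'E'
from rol import *
s=arm.camera("scene");t=arm.camera("top")
p=arm.get_state()["tool_pos"]
rdraw(s,[(p[0],p[1],-.295,p[2]-.002)],0,"s27.png",(310,140,400,215),8)
save(t,"t27.png",(310,170,410,245),7)
E
```

```text
t 30.75 pos [ 0.405  -0.3354  0.0988] x [ 0.001 -0.001 -1.   ] yaw(y) -16.81 F [ 0.3 -0.1 -1.5] M [ 0.   -0.01 -0.05] w 0.0627 q [-0.69  0.33 -0.28  0.96 -0.    1.17]
shift [-0.011 -0.003 -0.896] dz deg -0.1
```

View pics/s27.png

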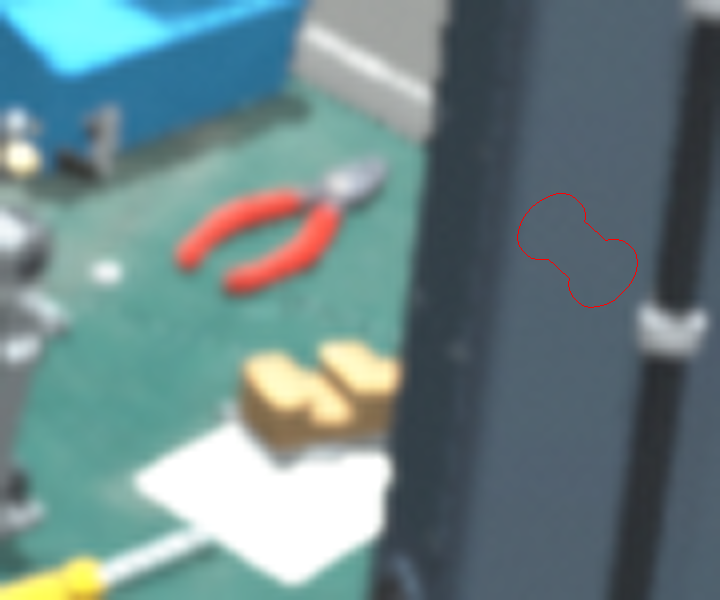

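View pics/t27.png

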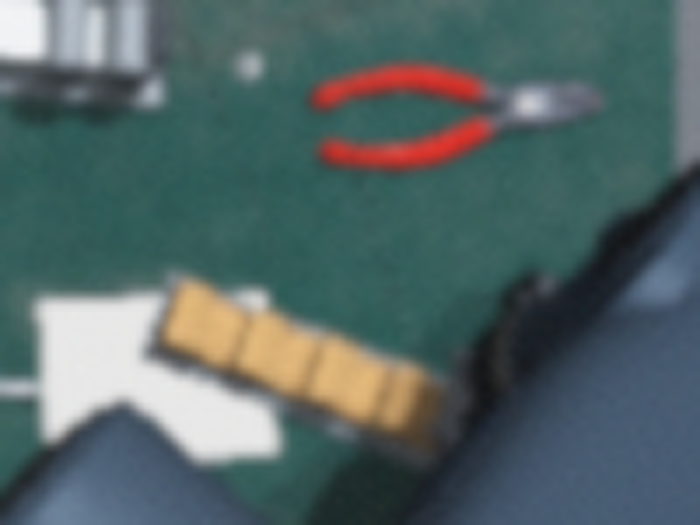

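Request:
arm_command(
  plan=[
    [110,[0,0,-0.3],[0,0,0]],
    [110,[0,0,-0.6],[0,0,0]],
    [110,[0,0,-0.75],[0,0,0]],
    [110,[0,0,-0.75],[0,0,0]],
    [110,[0,0,-0.75],[0,0,0]],
  ],
)

```text
time: 31.35
tool_pos: [0.4047, -0.3354, 0.0609]
orientation: [[0.0, 0.957, -0.29], [-0.0, -0.29, -0.957], [-1.0, 0.001, 0.0]]
ft_force: [-0.1, 0.4, -1.4]
gripper_width: 0.0628
```

Request:
arm_command(
  plan=[
    [110,[0,0,-0.07],[0,0,0]],
    [110,[0,0,-0.14],[0,0,0]],
    [110,[0,0,-0.14],[0,0,0]],
  ],
)

```text
time: 31.65
tool_pos: [0.4043, -0.3353, 0.0531]
orientation: [[-0.0, 0.957, -0.29], [-0.0, -0.29, -0.957], [-1.0, -0.0, 0.0]]
ft_force: [0.6, 0.0, -1.8]
gripper_width: 0.0632
```

Request:
arm_command(
  plan=[
    [110,[0,0,-0.03],[0,0,0]],
    [110,[0,0,-0.05],[0,0,0]],
    [110,[0,0,-0.05],[0,0,0]],
  ],
)

```text
time: 31.95
tool_pos: [0.4046, -0.336, 0.0514]
orientation: [[0.0, 0.957, -0.29], [-0.002, -0.29, -0.957], [-1.0, 0.001, 0.001]]
ft_force: [-2.0, -1.9, 4.4]
gripper_width: 0.063
```

Contact: seated. Release, lift, and go back for the next roller.

Request:
arm_command(
  plan=[
    [80,[0,0,0],[0,0,0]],
    [50,[0,0,0],[0,0,0]],
    [20,[0,0,0],[0,0,0]],
    [0,[0,0,0],[0,0,0]],
    [0,[0,0,0],[0,0,0]],
    [0,[0,0,0],[0,0,0]],
    [0,[0,0,0.4],[0,0,0]],
    [0,[0,0,1.2],[0,0,0]],
    [0,[0,0,2.2],[0,0,0]],
    [0,[0.6,0.6,2.2],[0,0,5]],
    [0,[1.3,1.3,2.2],[0,0,10]],
    [0,[2.0,2.0,2.2],[0,0,16.5]],
    [0,[2.7,2.7,2.2],[0,0,16.5]],
    [0,[3.3,3.4,2.2],[0,0,16.5]],
    [0,[3.9,4.1,2.2],[0,0,16.5]],
    [0,[4.55,4.97,2],[0,0,16.5]],
    [0,[4.55,4.97,1.5],[0,0,16.5]],
    [0,[4.55,4.97,1.5],[0,0,16.5]],
    [0,[4.55,4.97,1.5],[0,0,16.5]],
  ],
)

```text
time: 33.85
tool_pos: [0.631, -0.0869, 0.1255]
orientation: [[-0.002, 1.0, -0.006], [0.0, -0.006, -1.0], [-1.0, -0.002, -0.0]]
ft_force: [-0.8, 0.1, 1.0]
gripper_width: 0.0853
```

```bash
python3 st.py .632 -.087 .062 -0.4; python3 - <<'E'
from rol import *
s=arm.camera("scene");t=arm.camera("top")
save(t,"t28.png",(310,160,410,245),7)
ps=[(.6322,-.001+y,-.007,.06+.161*y+.0142) for y in(-.126,-.086)]
rdraw(s,ps,0,"s28.png",(260,130,350,205),8)
E
```

```text
t 33.85 pos [ 0.631  -0.0869  0.1255] x [-0.002  0.    -1.   ] yaw(y) -0.34 F [-0.8  0.1  1. ] M [-0.02 -0.   -0.  ] w 0.0853 q [-0.14  0.49  0.05  1.14 -0.    1.44]
shift [ 0.019 -0.002 -1.271] dz deg -0.1
```

View pics/t28.png

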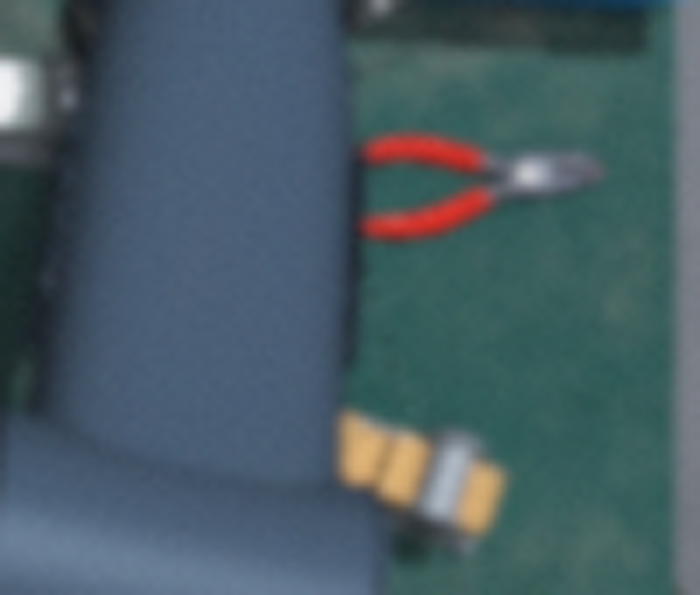

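View pics/s28.png

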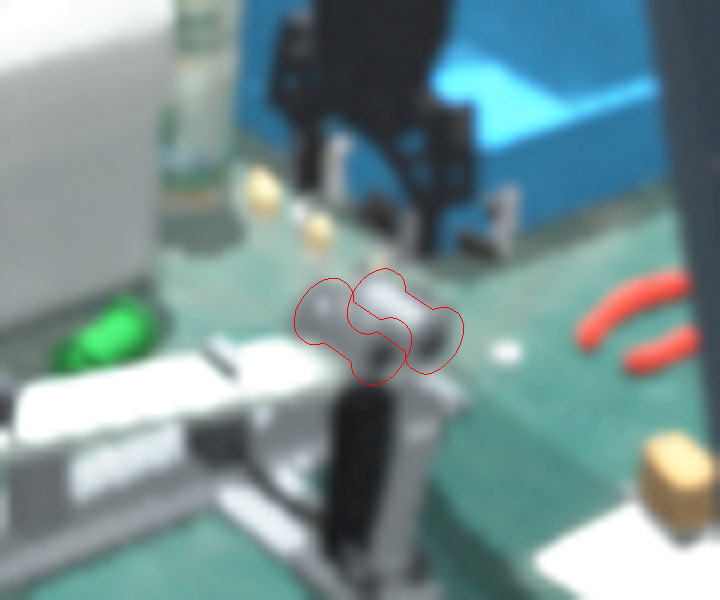

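First roller seated in the end notch (top, px ~(455,475) of the crop). Second pick.

Request:
arm_command(
  plan=[
    [0,[0.02,0,-0.5],[0,0,0]],
    [0,[0.02,0,-0.9],[0,0,0]],
    [0,[0.02,0,-1.18],[0,0,0]],
    [0,[0.02,0,-1.26],[0,0,0]],
    [0,[0.02,0,-1.26],[0,0,0]],
    [40,[0.02,0,-1.26],[0,0,0]],
    [80,[0.02,0,-1.26],[0,0,0]],
    [110,[0.02,0,-1.26],[0,0,0]],
    [110,[0.02,0,-1.26],[0,0,0]],
    [110,[0.02,0,-1.26],[0,0,0]],
    [110,[0.02,0,-1.26],[0,0,0]],
    [110,[0.02,0,-1.26],[0,0,0]],
  ],
  squeeze=40,
)

```text
time: 35.15
tool_pos: [0.6337, -0.0872, 0.0645]
orientation: [[0.002, 1.0, -0.006], [-0.001, -0.006, -1.0], [-1.0, 0.002, 0.001]]
ft_force: [-2.1, -0.6, 6.4]
gripper_width: 0.0628
```

Request:
arm_command(
  plan=[
    [110,[0,0,0.2],[0,0,0]],
    [110,[0,0,0.7],[0,0,0]],
    [110,[0,0,1.4],[0,0,0]],
    [110,[0,0,2],[0,0,0]],
    [110,[0,0,2],[0,0,0]],
    [110,[0,0,2],[0,0,0]],
  ],
)

```text
time: 35.75
tool_pos: [0.6332, -0.0868, 0.1639]
orientation: [[0.002, 1.0, -0.006], [-0.0, -0.006, -1.0], [-1.0, 0.002, 0.0]]
ft_force: [-1.0, 0.1, -2.1]
gripper_width: 0.0631
```

```bash
python3 st.py .4184 -.2896 .10 -16.9; python3 - <<'E'
from rol import *
s=arm.camera("scene")
save(s,"s29.png",(260,120,350,195),8)
E
```

```text
t 35.75 pos [ 0.6332 -0.0868  0.1639] x [ 0.002 -0.    -1.   ] yaw(y) -0.35 F [-1.   0.1 -2.1] M [ 0.    0.02 -0.  ] w 0.0631 q [-0.14  0.47  0.12  1.22  0.    1.44]
shift [-4.296 -4.057 -1.278] dz deg -16.6
```

View pics/s29.png

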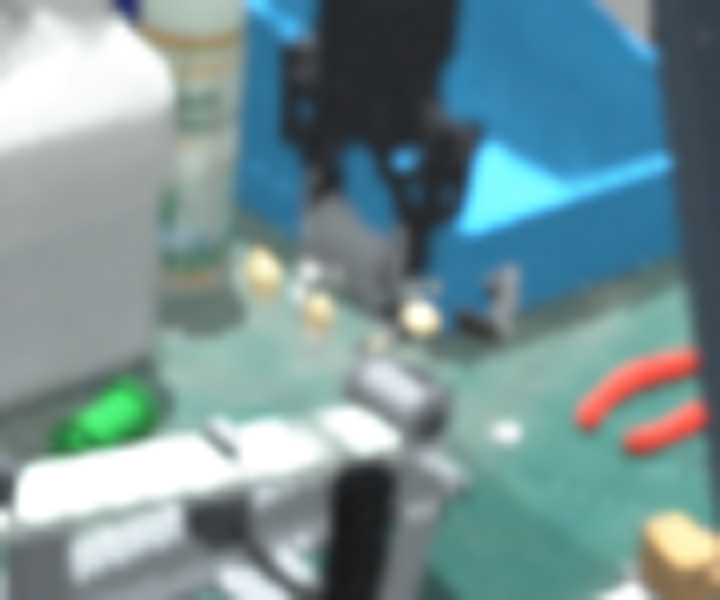

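Request:
arm_command(
  plan=[
    [110,[-0.6,-0.55,0],[0,0,-5]],
    [110,[-1.2,-1.1,0],[0,0,-10]],
    [110,[-1.9,-1.8,0],[0,0,-16.5]],
    [110,[-2.5,-2.4,0],[0,0,-16.5]],
    [110,[-3.1,-2.9,0],[0,0,-16.5]],
    [110,[-3.7,-3.5,0],[0,0,-16.5]],
    [110,[-4.29,-4.05,-0.2],[0,0,-16.5]],
    [110,[-4.29,-4.05,-0.7],[0,0,-16.5]],
    [110,[-4.29,-4.05,-1.4],[0,0,-16.5]],
    [110,[-4.29,-4.05,-1.7],[0,0,-16.5]],
    [110,[-4.29,-4.05,-1.7],[0,0,-16.5]],
    [110,[-4.29,-4.05,-1.7],[0,0,-16.5]],
    [110,[-4.29,-4.05,-1.7],[0,0,-16.5]],
  ],
)

```text
time: 37.1
tool_pos: [0.4188, -0.2895, 0.0785]
orientation: [[0.001, 0.957, -0.29], [-0.001, -0.29, -0.957], [-1.0, 0.001, 0.0]]
ft_force: [-0.7, -1.0, -2.7]
gripper_width: 0.0627
```

```bash
python3 st.py .4184 -.2896 .053 -16.9
```

```text
t 37.1 pos [ 0.4188 -0.2895  0.0785] x [ 0.001 -0.001 -1.   ] yaw(y) -16.83 F [-0.7 -1.  -2.7] M [-0.02  0.03 -0.01] w 0.0627 q [-0.6   0.33 -0.35  0.9  -0.    1.26]
shift [-0.009 -0.003 -0.51 ] dz deg -0.1
```

Request:
arm_command(
  plan=[
    [110,[-0.01,0,-0.2],[0,0,0]],
    [110,[-0.01,0,-0.4],[0,0,0]],
    [110,[-0.01,0,-0.46],[0,0,0]],
    [110,[-0.01,0,-0.46],[0,0,0]],
  ],
)

```text
time: 37.5
tool_pos: [0.4175, -0.2893, 0.0542]
orientation: [[-0.001, 0.957, -0.29], [0.0, -0.29, -0.957], [-1.0, -0.001, 0.0]]
ft_force: [0.2, -0.8, -2.0]
gripper_width: 0.063
```

Request:
arm_command(
  plan=[
    [110,[0,0,-0.03],[0,0,0]],
    [110,[0,0,-0.05],[0,0,0]],
    [110,[0,0,-0.05],[0,0,0]],
  ],
)

```text
time: 37.8
tool_pos: [0.418, -0.2899, 0.0529]
orientation: [[0.0, 0.957, -0.29], [-0.001, -0.29, -0.957], [-1.0, 0.001, 0.001]]
ft_force: [-2.5, -3.3, 4.9]
gripper_width: 0.0632
```

Request:
arm_command(
  plan=[
    [80,[0,0,0],[0,0,0]],
    [50,[0,0,0],[0,0,0]],
    [20,[0,0,0],[0,0,0]],
    [0,[0,0,0],[0,0,0]],
    [0,[0,0,0],[0,0,0]],
    [0,[0,0,0],[0,0,0]],
    [0,[0,0,0.4],[0,0,0]],
    [0,[0,0,1.2],[0,0,0]],
    [0,[0,0,2.2],[0,0,0]],
    [0,[0.7,0.5,2.2],[0,0,5]],
    [0,[1.4,1.0,2.2],[0,0,10]],
    [0,[2.1,1.5,2.2],[0,0,16.5]],
    [0,[2.8,2.0,2.2],[0,0,16.5]],
    [0,[3.5,2.6,2.2],[0,0,16.5]],
    [0,[4.27,3.26,2],[0,0,16.5]],
    [0,[4.27,3.26,1.4],[0,0,16.5]],
    [0,[4.27,3.26,1.4],[0,0,16.5]],
    [0,[4.27,3.26,1.4],[0,0,16.5]],
  ],
)

```text
time: 39.6
tool_pos: [0.6304, -0.1263, 0.1219]
orientation: [[-0.002, 1.0, -0.006], [0.0, -0.006, -1.0], [-1.0, -0.002, -0.0]]
ft_force: [-0.0, -0.2, 1.0]
gripper_width: 0.0855
```

```bash
python3 st.py .632 -.127 .056 -0.4; python3 - <<'E'
from rol import *
s=arm.camera("scene");t=arm.camera("top")
save(t,"t30.png",(310,160,410,245),7)
ps=[(.632,-.127,-.007,.0539)]
rdraw(s,ps,0,"s30.png",(260,130,360,205),8)
E
```

```text
t 39.6 pos [ 0.6304 -0.1263  0.1219] x [-0.002  0.    -1.   ] yaw(y) -0.35 F [-0.  -0.2  1. ] M [-0.   -0.01  0.02] w 0.0855 q [-0.2   0.5   0.06  1.14 -0.    1.38]
shift [ 0.032 -0.015 -1.319] dz deg -0.1
```

View pics/t30.png

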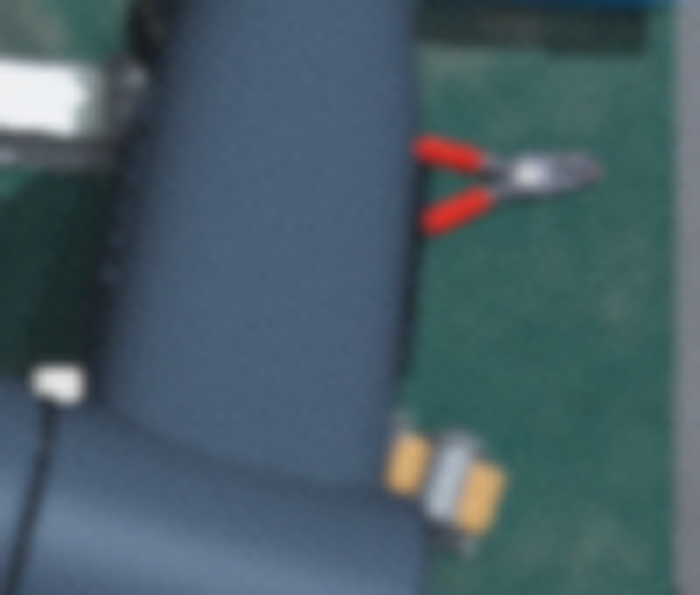

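View pics/s30.png

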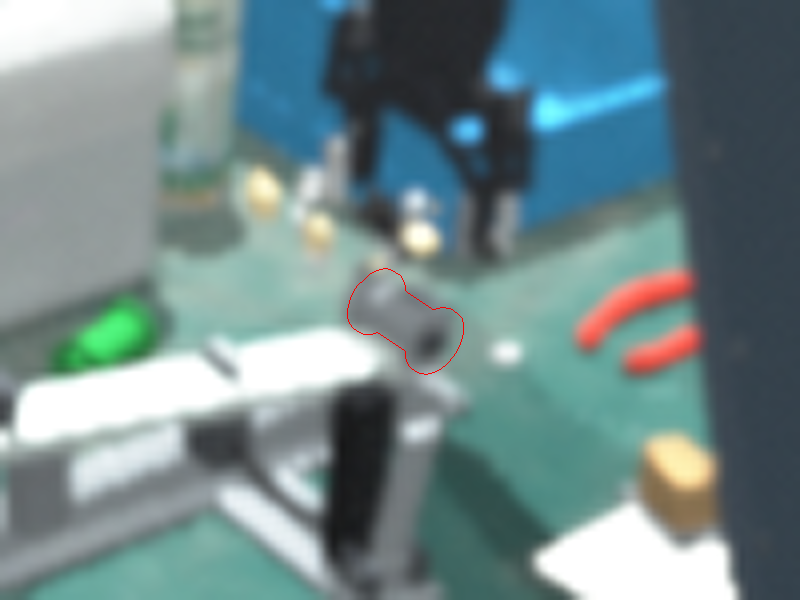

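Request:
arm_command(
  plan=[
    [0,[0.03,-0.01,-0.5],[0,0,0]],
    [0,[0.03,-0.01,-0.9],[0,0,0]],
    [0,[0.03,-0.01,-1.2],[0,0,0]],
    [0,[0.03,-0.01,-1.29],[0,0,0]],
    [0,[0.03,-0.01,-1.29],[0,0,0]],
    [40,[0.03,-0.01,-1.29],[0,0,0]],
    [80,[0.03,-0.01,-1.29],[0,0,0]],
    [110,[0.03,-0.01,-1.29],[0,0,0]],
    [110,[0.03,-0.01,-1.29],[0,0,0]],
    [110,[0.03,-0.01,-1.29],[0,0,0]],
    [110,[0.03,-0.01,-1.29],[0,0,0]],
    [110,[0.03,-0.01,-1.29],[0,0,0]],
  ],
  squeeze=40,
)

```text
time: 40.9
tool_pos: [0.6337, -0.1272, 0.0596]
orientation: [[0.002, 1.0, -0.006], [-0.001, -0.006, -1.0], [-1.0, 0.002, 0.001]]
ft_force: [-0.3, -1.3, 5.5]
gripper_width: 0.0629
```

Request:
arm_command(
  plan=[
    [110,[0,0,0.2],[0,0,0]],
    [110,[0,0,0.7],[0,0,0]],
    [110,[0,0,1.4],[0,0,0]],
    [110,[0,0,2],[0,0,0]],
    [110,[0,0,2],[0,0,0]],
    [110,[0,0,2],[0,0,0]],
  ],
)

```text
time: 41.5
tool_pos: [0.6333, -0.1268, 0.159]
orientation: [[0.002, 1.0, -0.006], [-0.0, -0.006, -1.0], [-1.0, 0.002, 0.0]]
ft_force: [0.5, 0.5, -2.4]
gripper_width: 0.0628
```

```bash
python3 st.py .4324 -.2436 .078 -16.9; python3 - <<'E'
from rol import *
s=arm.camera("scene")
save(s,"s31.png",(260,120,350,195),8)
E
```

```text
t 41.5 pos [ 0.6333 -0.1268  0.159 ] x [ 0.002 -0.    -1.   ] yaw(y) -0.35 F [ 0.5  0.5 -2.4] M [0.04 0.   0.04] w 0.0628 q [-0.2   0.48  0.13  1.22  0.    1.38]
shift [-4.017 -2.336 -1.621] dz deg -16.6
```

View pics/s31.png

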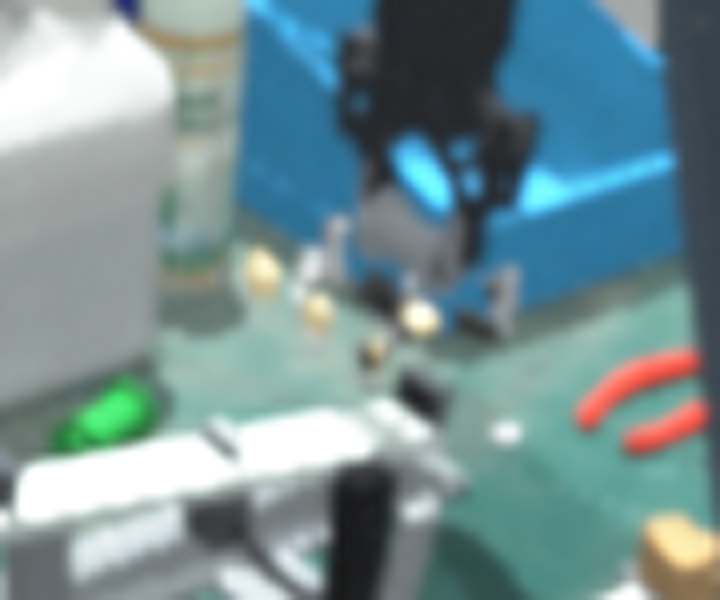

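Request:
arm_command(
  plan=[
    [110,[-0.7,0,0],[0,0,-5]],
    [110,[-1.4,0.2,0],[0,0,-10]],
    [110,[-2.1,0.4,0],[0,0,-16.5]],
    [110,[-2.8,0.8,0],[0,0,-16.5]],
    [110,[-3.3,1.2,0],[0,0,-16.5]],
    [110,[-3.5,1.6,0],[0,0,-16.5]],
  ],
)

```text
time: 42.15
tool_pos: [0.4542, -0.0461, 0.1567]
orientation: [[-0.004, 0.957, -0.291], [0.0, -0.291, -0.957], [-1.0, -0.004, 0.001]]
ft_force: [0.7, 0.3, -2.4]
gripper_width: 0.0626
```

```bash
python3 st.py .4324 -.2436 .078 -16.9; python3 - <<'E'
from rol import *
t=arm.camera("top")
ps=[(.4184,-.2896,-.295,.049),(.4045,-.3355,-.295,.049),(.4324,-.2436,-.295,.049)]
rdraw(t,ps,0,"t32.png",(310,170,410,245),7)
E
```

```text
t 42.15 pos [ 0.4542 -0.0461  0.1567] x [-0.004  0.    -1.   ] yaw(y) -16.9 F [ 0.7  0.3 -2.4] M [-0.02  0.04 -0.04] w 0.0626 q [-0.1   0.17 -0.33  1.07  0.    1.76]
shift [-0.435 -3.95  -1.573] dz deg -0.0
```

View pics/t32.png

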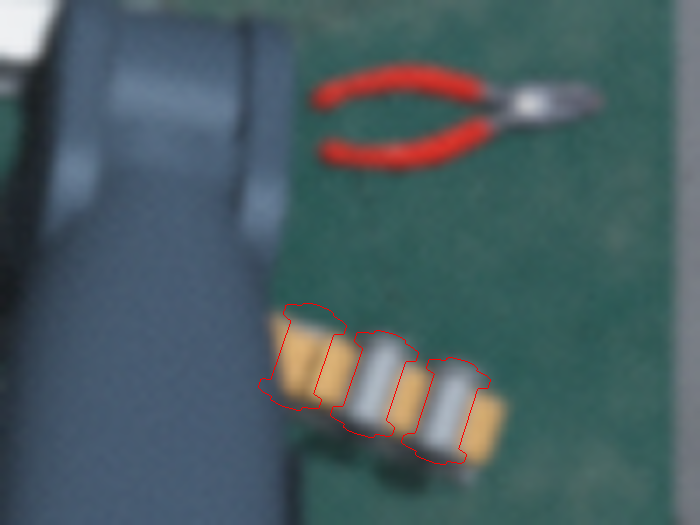

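Both match the predicted seats. Now the third to notch y=+24 (free).

Request:
arm_command(
  plan=[
    [110,[-0.1,-0.7,0],[0,0,0]],
    [110,[-0.2,-1.5,0],[0,0,0]],
    [110,[-0.3,-2.3,0],[0,0,0]],
    [110,[-0.4,-3.2,0],[0,0,0]],
    [110,[-0.43,-3.93,0],[0,0,0]],
    [110,[-0.43,-3.93,-0.4],[0,0,0]],
    [110,[-0.43,-3.93,-1.0],[0,0,0]],
    [110,[-0.43,-3.93,-1.55],[0,0,0]],
    [110,[-0.43,-3.93,-1.55],[0,0,0]],
    [110,[-0.43,-3.93,-1.55],[0,0,0]],
  ],
)

```text
time: 43.2
tool_pos: [0.4358, -0.2429, 0.0799]
orientation: [[-0.002, 0.957, -0.29], [0.001, -0.29, -0.957], [-1.0, -0.002, -0.001]]
ft_force: [-0.4, -0.1, -1.0]
gripper_width: 0.0628
```

```bash
python3 st.py .4324 -.2436 .056 -16.9
```

```text
t 43.2 pos [ 0.4358 -0.2429  0.0799] x [-0.002  0.001 -1.   ] yaw(y) -16.85 F [-0.4 -0.1 -1. ] M [-0.04 -0.04  0.03] w 0.0628 q [-0.51  0.31 -0.36  0.9  -0.    1.36]
shift [-0.067 -0.013 -0.478] dz deg -0.1
```

Request:
arm_command(
  plan=[
    [110,[-0.07,-0.01,0],[0,0,0]],
    [110,[-0.07,-0.01,-0.15],[0,0,0]],
    [110,[-0.07,-0.01,-0.35],[0,0,0]],
    [110,[-0.07,-0.01,-0.45],[0,0,0]],
    [110,[-0.07,-0.01,-0.45],[0,0,0]],
    [110,[-0.07,-0.01,-0.45],[0,0,0]],
  ],
)

```text
time: 43.8
tool_pos: [0.4328, -0.2437, 0.0576]
orientation: [[-0.001, 0.957, -0.29], [0.0, -0.29, -0.957], [-1.0, -0.001, -0.0]]
ft_force: [0.2, 0.3, -1.8]
gripper_width: 0.0623
```

Request:
arm_command(
  plan=[
    [110,[0,0,-0.03],[0,0,0]],
    [110,[0,0,-0.06],[0,0,0]],
    [110,[0,0,-0.06],[0,0,0]],
  ],
)

```text
time: 44.1
tool_pos: [0.4331, -0.2445, 0.0552]
orientation: [[0.001, 0.957, -0.29], [-0.002, -0.29, -0.957], [-1.0, 0.001, 0.001]]
ft_force: [-1.4, -3.3, 1.8]
gripper_width: 0.0628
```

Request:
arm_command(
  plan=[
    [80,[0,0,-0.02],[0,0,0]],
    [50,[0,0,-0.02],[0,0,0]],
    [20,[0,0,-0.02],[0,0,0]],
    [0,[0,0,-0.02],[0,0,0]],
    [0,[0,0,-0.02],[0,0,0]],
    [0,[0,0,0],[0,0,0]],
    [0,[0,0,0.4],[0,0,0]],
    [0,[0,0,1.2],[0,0,0]],
    [0,[0,0,2.2],[0,0,0]],
    [0,[0,0.7,2.8],[0,0,0]],
    [0,[0,1.6,2.8],[0,0,0]],
    [0,[0,2.6,2.8],[0,0,0]],
    [0,[0,3.6,2.8],[0,0,0]],
    [0,[0,4.6,2.8],[0,0,0]],
    [0,[0,5.6,2.8],[0,0,0]],
    [0,[0,6.6,2.8],[0,0,0]],
    [0,[0,7.6,2.8],[0,0,0]],
    [0,[0,7.6,2.8],[0,0,0]],
    [0,[0,7.6,2.8],[0,0,0]],
  ],
)

```text
time: 46.0
tool_pos: [0.4324, 0.1375, 0.1946]
orientation: [[-0.001, 0.958, -0.286], [-0.0, -0.286, -0.958], [-1.0, -0.0, 0.0]]
ft_force: [1.2, -0.6, -0.6]
gripper_width: 0.0856
```

```bash
python3 st.py; python3 - <<'E'
from rol import *
s=arm.camera("scene");t=arm.camera("top")
ps=[(.4184,-.2896,-.295,.049),(.4045,-.3355,-.295,.049),(.4324,-.2436,-.295,.049)]
rdraw(t,ps,0,"t33.png",(270,150,400,245),6)
rdraw(s,ps,0,"s33.png",(250,140,400,225),5)
save(s,"s34.png",(330,150,400,215),10)
save(t,"t34.png",scale=1.5)
E
```

```text
t 46.0 pos [0.4324 0.1375 0.1946] x [-0.001 -0.    -1.   ] yaw(y) -16.65 F [ 1.2 -0.6 -0.6] M [0.   0.04 0.02] w 0.0856 q [ 0.31  0.14 -0.27  1.16 -0.    2.17]
```

View pics/t33.png

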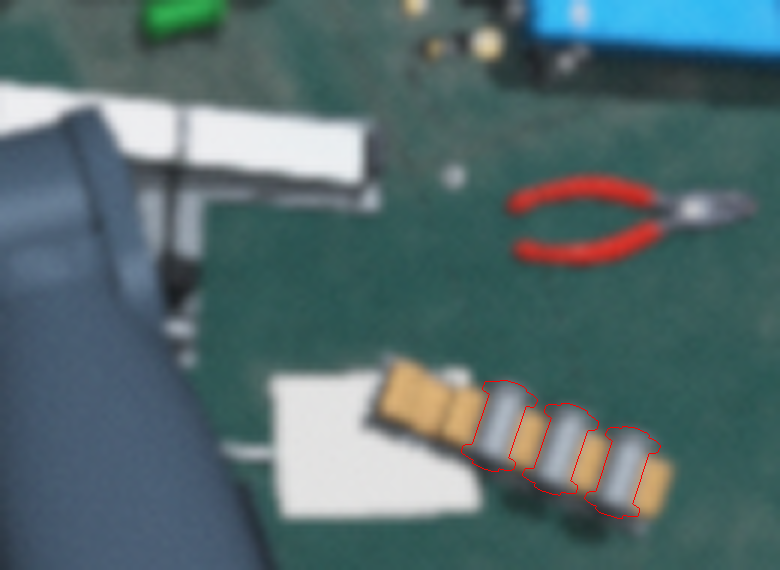

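View pics/s33.png

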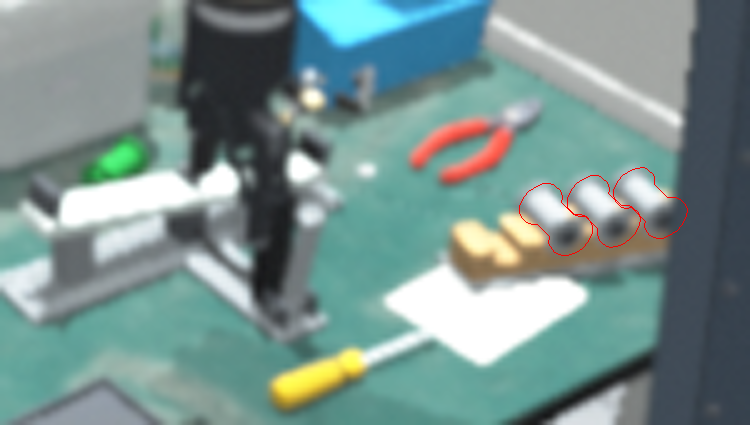

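View pics/s34.png

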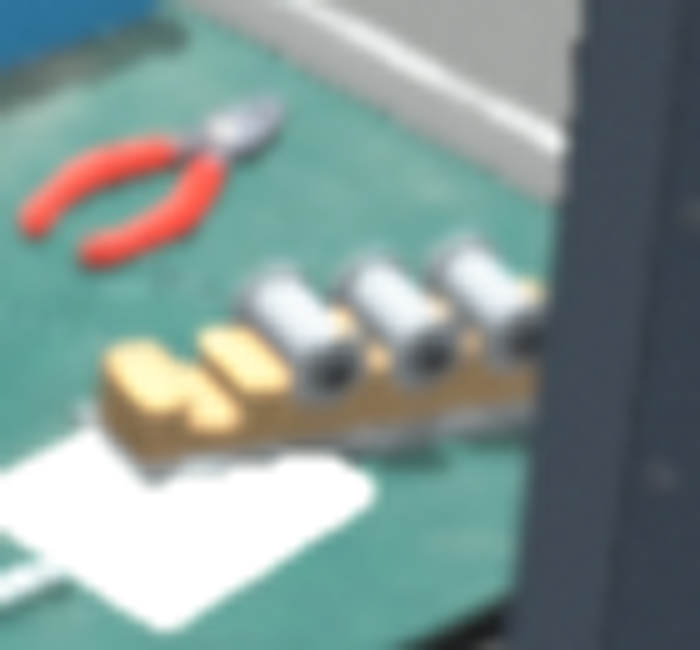

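View pics/t34.png

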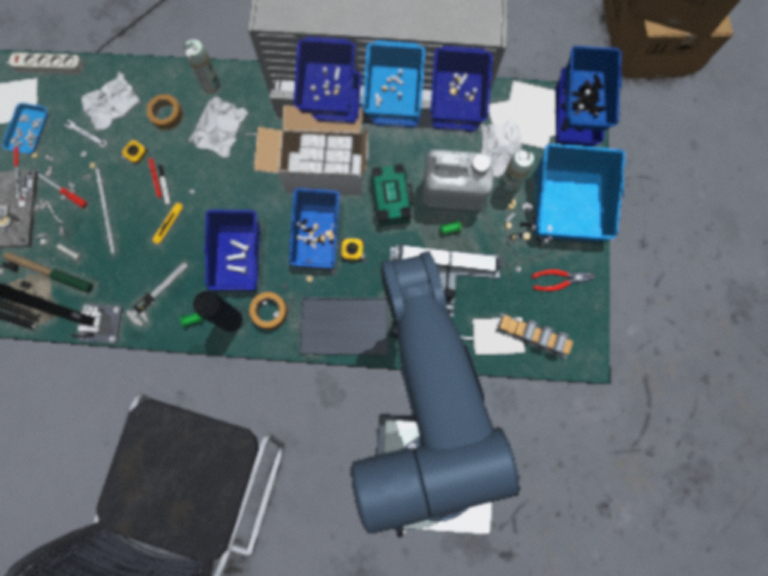

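```bash
python3 -c "
from rig import arm
print(arm.hand_in())"
```

```text
the job is handed in; nothing more can be done
None
```

All three steel rollers were roll-tested and are now seated in the rack; I handed the job in at about 46 s of the 210 s allowed.

**What I did:** I set the rollers one by one on the upper half of the rail behind the closed gate. I then squeezed the trigger and held it for about a second after the gate opened. By the end of that hold the upper half was clear and the uppermost roller was at its expected resting place. After I let go, the trigger sprang back, the gate closed, and a top picture showed all three rollers on the lower half. I then moved each one to its own rack notch, at rack y = -72, -24 and +24 mm.

**Last checks:**
- **Rollers:** In the final top and scene pictures, the outlines predicted for seated rollers match all three. The tray and rail are empty, and nothing is in the gripper.
- **Other items:** The pliers and tape measure sit where they were at the start. The screwdriver is partly hidden by the arm in the final top picture, but the scene picture shows it in place. I did not touch the green look-alikes.
- **Forces:** The largest force reading I saw was about 17 N on each of two axes, during the squeeze. I only read forces at the end of each move, so brief peaks in between would not show.

**Checks that disagreed:** The network's position for the squeeze point differed between pictures by up to about 11 mm, so I used the position that best fitted the grip's known shape. My first fit of the rack's pose was wrong; I saw this on the picture overlay and refitted it before using it. I noticed no grip slip and no knocked roller.

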